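# Lock the strap of a terrine press

### The arm

A 6-joint arm with a two-finger parallel gripper is mounted at the origin on the work surface. World frame = base frame: x ahead of the robot, y to its left, z up, the work surface at z = 0. Lengths are in m, angles in rad, forces in N, time in s.
With the tool pointing down it reaches from about 0.375 to 0.9 m from the base axis. Payload 3.1 kg.
Tool frame: the origin (TCP) lies between the finger pads; the fingertips stand 11 mm ahead of it and the grasp point (between the pads) lies 8 mm behind it; z points along the fingers, y is the line along which they close (so a half turn about z gives the same grasp; the last joint's range is limited). The gripper opens to 87 mm and grips with 3 to 60 N. Pads are 19 mm wide; open, the fingers measure 117 mm over their backs; the gripper's body (75 mm by 190 mm) begins 51 mm behind the grasp point.
Start: joints at [-0.178, 0.527, 1.433, -0, 1.181, -0.178], TCP at [0.625, 0, 0.198] pointing down, gripper open.
Joint ranges: [-3.08, 3.08], [-0.75, 2.2], [0.22, 2.44], [-1.43, 4.57], [0, 2.65], [-2.85, 2.85]. Speed limits (rad/s): [2.79, 2.79, 3.14, 3.14, 3.14, 3.14].

### API

Orientations are given as a unit quaternion [x, y, z, w].
In Python, from rig import get_obs, camera, hand_in gives the robot as it stands.
- The arm moves only by the shell command python3 -m pendant 'ROWS' [FORCE]. ROWS is JSON, a list that holds one entry, the list of rows, each a list of 7 numbers: the shift along the tool's x, y, z in m, then the turn, a rotation vector about the tool's x, y, z in degrees, then the opening, from 0 (shut) to 1 (fully open). In form: [[[x, y, z, ax, ay, az, fingers], ...]]. A call has exactly 5 rows; each row shifts and turns the commanded pose from where the row before left it, along the tool's axes as they then stand; what a row does not reach is not made up. A row lasts 1/8 s, in which the tool goes at most 62.5 mm and 10.7 degrees, less where a joint would pass 70% of its speed; a pose out of reach is approached as far as the arm can. A call with a gripper value outside its range is refused whole. The fingers move at their own pace and stop on an object; FORCE is the grip in N (left out, the last holds). Time passes only in rows, so rows that do not move let the fingers close, or fill a call up. It gives the time, the measured TCP pose, the force, the opening and the grip force at its end, in the units of the state.
- get_obs(): the state, without advancing time (a new reading comes with each control period).
- camera(name): name is "scene" or "side" or "wrist"; returns a dict with "img" (420x560x3 uint8, red, green, blue), "intrinsics" (3x3 intrinsics, pixels), "R" (3x3) and "t" (3): a world point X has camera coordinates R X + t; the wrist camera has in their place "T_tool_cam" (4x4, takes a point from camera to tool coordinates, whose origin is the TCP and whose axes are the flange's). Camera axes: x right, y down, z forward; pixel columns grow to the right and rows downward; lengths in m; the calibration is good to about 2 mm. A picture is of the moment at which its call begins: read the wrist's pose just before it. There is no depth.
- hand_in(): hands the job in; it is judged then, once.
The state is a dict: "time": time; "q": joint angles; "joint_velocities": joint speeds; "joint_torque": joint torques, N m; "position": TCP position; "tool_rot": TCP orientation; "ft_force": force on the tool from outside, world axes, zero at the start; "moment": the same for the moment, N m; "grip_width": finger opening in m; "grip_force": force on a finger pad.
Only numpy, scipy, OpenCV 4.12 (cv2) and the standard library are available. Lean on these libraries where they do the work, as an engineer would, in place of code of your own. Each camera call takes 0.05 s, during which the arm holds its last target. There are 200 camera calls.

### The job

Lock the terrine press for cooking: swing the raised strap down until it lies flat across the lid with its slot over the square post, push the loose hitch pin from the robot's side through the post's cross hole until its head meets the post, and swing the pin's sprung loop over the post's top until it is shut around the post. Leave the pepper mill and the sauce bottle standing, and let go of everything at the end.

Things in the scene. Friction and masses are not known exactly. Their poses are not given: they have to be found in the camera images.
- press: Low stainless terrine press fixed to the bench: base plate 150 x 290 x 10 mm, trough with lid 110 x 172 mm, top of the lid at 68 mm. Origin: centre of its underside, on the bench. Its y axis runs along the trough, its x axis roughly away from the robot (yaw within 0.3 rad). The post stands at its +y end (y = +100 mm), the strap's pivot bolt is at its -y end.
- hole (a point): Centre of the cross hole's mouth on the robot's side of the plain square post (28 x 28 mm, top 108 mm above the bench). It lies at press x = -14, y = +100, z = +90 mm; its axes are those of the press. The hole is square, 14.6 mm wide and high, 28 mm long, right through the post along the press's x; the pin goes in along +x.
- strap (a joint): Angle of the strap about its pivot bolt: 0 = flat across the lid, slot round the post (at its stop; upper face at 76 mm), growing as the free end rises; starts at 0.5 to 0.95 rad. Steel, 238 mm long from the pivot, 44 mm wide, 6 mm thick; slot 31 x 50 mm, centred 201 mm from the pivot. Stiff: it stays where left; under 3 N on its upper face push it down.
- strap_push (a point): Point on the middle of the strap's upper face (the face that looks up when it is flat), 165 mm from the pivot bolt, just short of the slot: a good place to push with closed fingers (nearer the pivot a gripper's body can meet the raised end). Axes of the strap: y along it away from the pivot, z out of the upper face.
- pin: Loose hitch pin lying on the bench in front of the press, to its left or right, shank pointing roughly away from the robot. +x: the way the shank points; z up. Dark steel head block 48 mm long, 26 wide, 22 high (x = -48 to 0), then a bright square shank 12 x 12 mm, 76 mm long. Origin: underside, below the shoulder between head and shank. 0.2 to 0.3 kg. Grip the head's sides at about x = -18 mm.
- pin_shoulder (a point): Point on the pin's axis (11 mm above its origin) at the shoulder, the front face of the head, which meets the post's face when the pin is fully in. Axes of the pin. The loop's hinge is on the axis 40 mm behind it. Once let go in the hole, the pin's head droops about 0.1 rad (the hinge 4 mm lower), which is fine.
- pin_tip (a point): The nose of the pin, 76 mm ahead of the shoulder on its axis; the last 12 mm taper to 5 mm.
- loop (a joint): Angle of the pin's sprung loop about its hinge across the head: 0 = shut, crossbar on the shank; 2.4 = fully open (its start), leaning back, 36 degrees above the line behind the head. A light spring pulls it shut; only its weight keeps it leaning back, so once lifted to upright (below about 1.6) it snaps shut by itself. It takes under 1 N at the crossbar.
- loop_bar (a point): Middle of the loop's crossbar (round steel 8 mm thick, 52 mm long, across the pin), 98 mm from the hinge. The legs are 44 mm apart inside. When shut round the post, the bar lies about 58 mm ahead of the shoulder, 11 mm above the pin's axis.
- pepper_mill: Black pepper mill, 195 mm tall, 60 mm wide, standing to the right of the press. Origin: centre of its underside; z up.
- sauce_bottle: Amber sauce bottle with a white cap, 170 mm tall, 56 mm wide, standing to the left of the press. Origin: centre of its underside; z up.
- strap_pivot (a point): Middle of the strap's horizontal pivot bolt, at press x = 0, y = -100, z = +73 mm; the bolt runs along the press's x. Seen from the robot the strap swings in an upright plane along the press's y.
Mind the look-alikes: they are no part of the job. Leave any purple look-alike of the pin alone.

How it is judged:
On the way, in this order (a step that is already met when the one before it is completed fails the run):
1. the strap lies flat across the lid, its slot round the post (value of joint strap below 0.05 rad), for 0.2 s.
2. the pin is through the cross hole with its head against the post (distance between pin_shoulder and hole below 0.009 m and angle between the x axis of pin and the x axis of press, either way round below 0.2 rad and x of pin_tip in the frame of hole above 0.06 m), for 0.2 s.
3. the loop is shut over the post (value of joint loop below 0.15 rad), for 0.2 s.
At the end, for the whole second after the job is handed in: The strap is within 0.05 rad of flat; the pin is through the post's cross hole from the robot's side, its shoulder within 9 mm of the hole's mouth and its axis within 0.2 rad of the hole's; the loop is within 0.15 rad of shut, around the post; the pin is at rest (all of step 2 and value of joint strap below 0.05 rad and value of joint loop below 0.15 rad and linear speed of pin below 0.02 m/s); the robot touches nothing.
It fails at once if the pepper mill is knocked over (angle between pepper_mill's own z axis and vertical above 0.5 rad).
It fails at once if the sauce bottle is knocked over (angle between sauce_bottle's own z axis and vertical above 0.5 rad).
It also fails if it takes over 72 s, if anything falls off the work surface, if the arm or the gripper's body presses on something with over 40 N, if the wrist force passes 120 N, or if a joint passes its speed limit or range.

## Working session

There is one attempt and no reset: what is moved stays moved. The work goes in short steps, Python scripts to look and compute and a shell command to move; the robot and the scene stay as the last step left them, time stands still between calls to the robot, and variables do not carry over. Pictures are saved under pics/ and viewed, at most 10 in all, crops included, and the job is handed in when it is done.

```bash
mkdir -p pics; ls
python3 - <<'E'
from rig import get_obs,camera
import cv2,pickle
o=get_obs();print(o)
d={}
for n in("scene","side"):
    c=camera(n);d[n]=c;print(n,c["intrinsics"],c["R"],c["t"])
    cv2.imwrite(f"pics/{n}0.png",c["img"][:,:,::-1])
pickle.dump(d,open("v0.pkl","wb"))
E
```

```text
pics
{'time': 0.0, 'q': array([-1.78493113e-01,  5.28475978e-01,  1.43392295e+00,  4.77265939e-06,
        1.18140236e+00, -1.78514744e-01]), 'joint_velocities': array([ 0.00107062, -0.00072071, -0.00026421, -0.00012519, -0.00059816,
       -0.0010405 ]), 'joint_torque': array([-5.45745443e-04, -4.40045428e+01, -1.76593530e+01,  6.32597599e-02,
        5.83207863e-02, -1.53719384e-04]), 'position': array([6.24199459e-01, 1.79676581e-04, 1.97059114e-01]), 'tool_rot': array([ 7.07099344e-01,  7.07113355e-01, -6.28001419e-04, -9.08371620e-04]), 'ft_force': array([ 0.02465774, -0.69441761,  1.04247755]), 'moment': array([0.00079033, 0.02283948, 0.03089769]), 'grip_force': 0.0, 'grip_width': 0.08705575045171664}
scene [[399.3659582    0.         282.23504229]
 [  0.         399.3659582  210.11383266]
 [  0.           0.           1.        ]] [[ 0.01267192  0.99991493 -0.00309229]
 [ 0.86303442 -0.01249894 -0.50499046]
 [-0.50498614  0.00373045 -0.86311939]] [ 0.01109354 -0.41539766  1.50363685]
side [[523.24799994   0.         276.43579382]
 [  0.         523.24799994 205.84828859]
 [  0.           0.           1.        ]] [[-0.99941285 -0.03416688  0.00256626]
 [-0.02783322  0.7659004  -0.64235652]
 [ 0.01998182 -0.64205078 -0.76640167]] [0.5187854  0.08962906 1.58624018]
```

View pics/scene0.png

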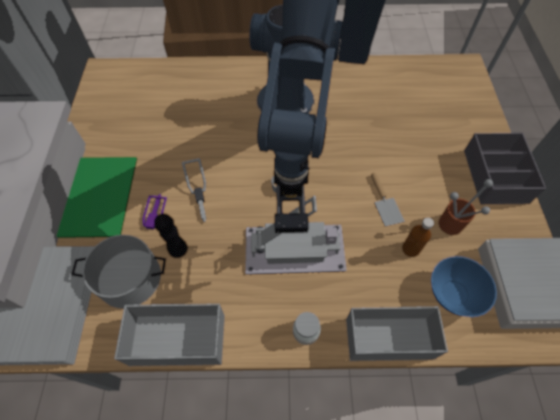

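View pics/side0.png

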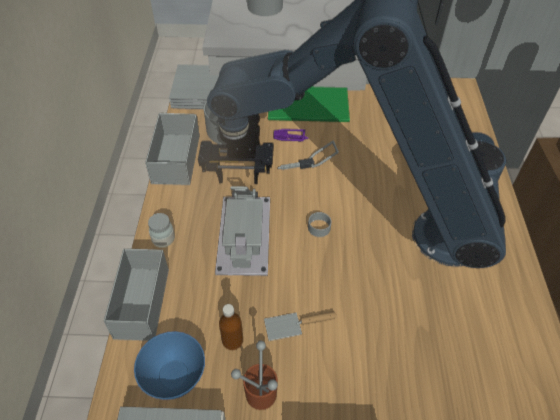

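The scene image shows these candidates for the pin:
- The grey pin with an open loop at (197,190), shank pointing down the image, away from the robot.
- The purple look-alike at (153,212).
- The spatula at (385,200).
- The ring, seen in the side view at (320,223).

I choose the grey one at (197,190). The press is at (295,248), the mill at (170,238) and the bottle at (417,238). Next is a close crop, together with the wrist view.

Run:
```python
from rig import get_obs,camera
import cv2,pickle,numpy as np
d=pickle.load(open("v0.pkl","rb"))
s=d["scene"]["img"];e=d["side"]["img"]
w=camera("wrist");print(w["intrinsics"],w["T_tool_cam"])
r=lambda im,W,H:cv2.resize(im,(W,H),interpolation=cv2.INTER_CUBIC)
a=r(s[150:230,140:220],300,300);b=r(e[110:180,265:345],300,262)
c=r(s[215:280,235:355],500,271);f=r(w["img"],437,328)
out=np.zeros((600,800,3),np.uint8)
out[:300,:300]=a;out[300:562,:300]=b;out[:271,300:]=c;out[272:600,300:737]=f
cv2.imwrite("pics/crop1.png",out[:,:,::-1])
```

```text
[[377.52320746   0.         273.20859513]
 [  0.         377.52320746 214.31595049]
 [  0.           0.           1.        ]] [[ 3.63267215e-04 -9.68949752e-01 -2.47257448e-01  6.58604168e-02]
 [ 9.99999919e-01  3.94338038e-04 -7.61415209e-05 -1.30854056e-03]
 [ 1.71280325e-04 -2.47257400e-01  9.68949817e-01 -1.86170550e-01]
 [ 0.00000000e+00  0.00000000e+00  0.00000000e+00  1.00000000e+00]]
```

View pics/crop1.png

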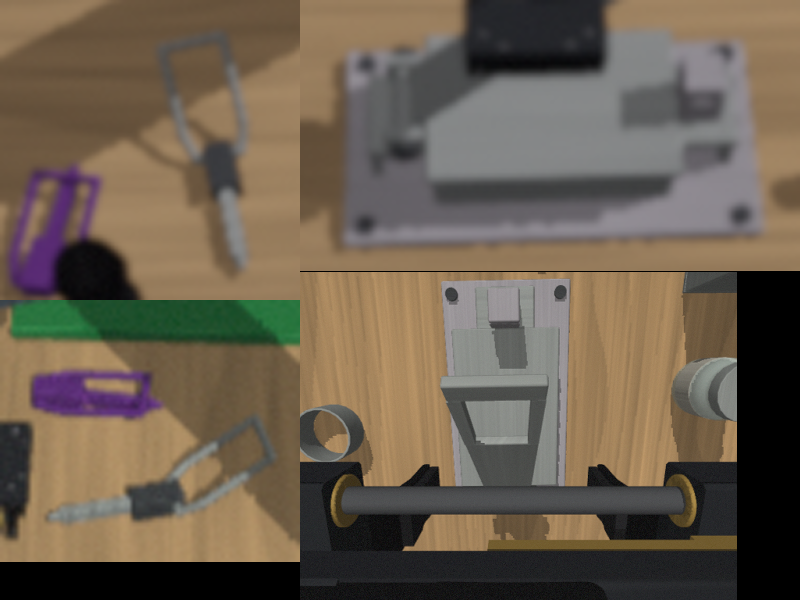

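The crop confirms the grey pin, with a dark head, bright shank and open loop. The purple one and the black mill are separate. In the wrist view, post top is at about (260,42) and the raised strap end at about (250,140). I'll write a helper and get rough positions.

```bash
cat > h.py <<'E'
import numpy as np,cv2,pickle
from rig import get_obs,camera
from scipy.spatial.transform import Rotation as Ro
def shot(n):
    o=get_obs();c=camera(n)
    if n=="wrist":
        Rt=Ro.from_quat(o["tool_rot"]).as_matrix();T=c["T_tool_cam"]
        c["Rc"]=Rt@T[:3,:3];c["C"]=o["position"]+Rt@T[:3,3]
    else: c["Rc"]=c["R"].T;c["C"]=-c["R"].T@c["t"]
    return c
def plane(c,uv,z):
    uv=np.atleast_2d(uv).astype(float);K=c["intrinsics"]
    d=np.c_[uv,np.ones(len(uv))]@np.linalg.inv(K).T@c["Rc"].T
    return c["C"]+d*((z-c["C"][2])/d[:,2])[:,None]
def proj(c,X):
    p=(np.atleast_2d(X)-c["C"])@c["Rc"]@c["intrinsics"].T
    return p[:,:2]/p[:,2:]
def rays2(c1,u1,c2,u2):
    def d(c,u):
        v=c["Rc"]@np.linalg.inv(c["intrinsics"])@[*u,1];return v/np.linalg.norm(v)
    a,b=d(c1,u1),d(c2,u2)
    s=np.linalg.lstsq(np.c_[a,-b],c2["C"]-c1["C"],rcond=None)[0]
    p,q=c1["C"]+a*s[0],c2["C"]+b*s[1];return (p+q)/2,np.linalg.norm(p-q)
def tool(X):
    "world point -> tool coords"
    o=get_obs();return Ro.from_quat(o["tool_rot"]).inv().apply(np.atleast_2d(X)-o["position"])
E
python3 - <<'E'
from h import *
s=shot("scene");e=shot("side")
f=80/300
print("head",plane(s,[140+222*f,150+168*f],.022),plane(e,[265+155*80/300,110+(500-300)*70/262],.022))
print("tip",plane(s,[140+238*f,150+265*f],.011),plane(e,[265+52*80/300,110+(517-300)*70/262],.011))
print("mill",plane(s,[178,250],0),"bottle",plane(s,[412,252],0))
k=120/500
print("bolts",plane(s,[[235+x*k,215+y*k] for x,y in((365,63),(725,50),(365,225),(740,215))],.012))
for n in[(297,118),(372,128)]:print(rays2(s,n,s,n)[0])
E
```

```text
head [[ 0.43396704 -0.2794511   0.022     ]] [[ 0.42825693 -0.26823433  0.022     ]]
tip [[ 0.52164166 -0.26023984  0.011     ]] [[ 0.51967473 -0.25443431  0.011     ]]
mill [[ 0.61449607 -0.33004648  0.        ]] bottle [[0.63081484 0.36645453 0.        ]]
bolts [[0.56013475 0.10423396 0.012     ]
 [0.55320962 0.3677159  0.012     ]
 [0.68575995 0.09622641 0.012     ]
 [0.68199981 0.3557932  0.012     ]]
[ 1.11767768 -0.02189387  1.08808057]
[ 1.11767768 -0.02189387  1.08808057]
```

```bash
python3 -m pendant '[[[0,0,-0.04,0,0,0,0],[0.02,0,-0.04,0,0,0,0],[0.02,0,-0.03,0,0,0,0],[0.02,0,-0.03,0,0,0,0],[0,0,0,0,0,0,0]]]'
```

```text
time: 0.88
position: [0.6263, 0.0612, 0.3409]
tool_rot: [0.706, 0.708, 0.002, 0.002]
ft_force: [-0.4, 0.2, -0.5]
grip_width: 0.0449
grip_force: 0.0
```

Run:
```python
from h import *
w=shot("wrist");pickle.dump(w,open("w1.pkl","wb"))
cv2.imwrite("pics/w1.png",cv2.resize(w["img"],(800,600),interpolation=cv2.INTER_CUBIC)[:,:,::-1])
```

```text
(no output)
```

View pics/w1.png

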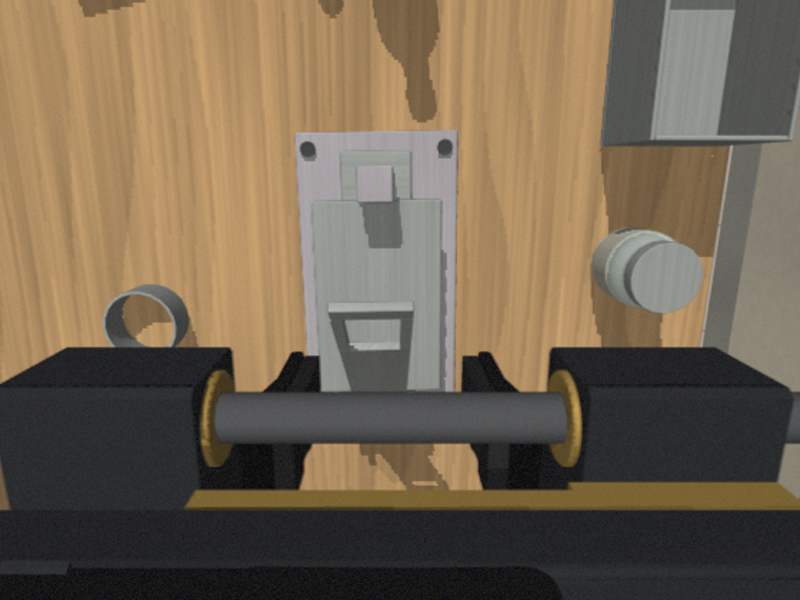

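Wrist view (800 px scale): post top is the square (357..393, 165..201). Plate far corners are at (297,132) and (458,130). Lid far corners are at (313,200) and (441,199). The strap's raised end edge runs (328..413, 304).

Run:
```python
from h import *
w=pickle.load(open("w1.pkl","rb"));g=cv2.cvtColor(w["img"],cv2.COLOR_RGB2GRAY)
# subpixel corners
def sp(L):
    p=(np.array(L,np.float32)*.7).reshape(-1,1,2)
    return cv2.cornerSubPix(g,p.copy(),(4,4),(-1,-1),(3,30,.01)).reshape(-1,2)
for n,L,z in(("plate",[(297,132),(458,130)],.01),("lid",[(313,200),(441,199)],.068),("post",[(357,165),(393,165),(393,201),(357,201)],.108)):
    u=sp(L);P=plane(w,u,z);print(n,(u/.7).round(1).tolist(),P.round(4).tolist(),P.mean(0).round(4),"yaw",np.arctan2(*( (P[1]-P[0])[[1,0]])).round(3))
print("edges",plane(w,np.array([(458,130),(456,380)])*.7,.01),plane(w,np.array([(441,199),(440,380)])*.7,.068))
s=shot("scene");k=.24
print("bolts",plane(s,[[235+(x-300)*k,215+y*k] for x,y in((365,63),(725,50),(365,225),(740,215))],.012))
# hsv dark head blob & bright shank? print mask stats in scene
hsv=cv2.cvtColor(s["img"],cv2.COLOR_RGB2HSV)[150:230,140:230]
m=((hsv[...,1]<60)).astype(np.uint8);n,l,st,c=cv2.connectedComponentsWithStats(m);print(st,c+[140,150])
```

```text
plate [[293.5, 131.6999969482422], [457.79998779296875, 130.89999389648438]] [[0.5384, 0.1593, 0.01], [0.6885, 0.1605, 0.01]] [0.6134 0.1599 0.01  ] yaw 0.008
lid [[310.29998779296875, 202.3000030517578], [441.0, 198.5]] [[0.5596, 0.0995, 0.068], [0.6689, 0.1028, 0.068]] [0.6142 0.1011 0.068 ] yaw 0.031
post [[356.3999938964844, 166.0], [391.0, 165.10000610351562], [393.6000061035156, 196.8000030517578], [357.70001220703125, 201.60000610351562]] [[0.6007, 0.1288, 0.108], [0.6267, 0.1295, 0.108], [0.6288, 0.1061, 0.108], [0.6014, 0.1025, 0.108]] [0.6144 0.1167 0.108 ] yaw 0.027
edges [[ 0.68860786  0.16126556  0.01      ]
 [ 0.69475926 -0.0831257   0.01      ]] [[ 0.66893987  0.10240729  0.068     ]
 [ 0.67220063 -0.05954491  0.068     ]]
bolts [[ 0.55701688 -0.11409675  0.012     ]
 [ 0.55007584  0.14874284  0.012     ]
 [ 0.68288032 -0.11065767  0.012     ]
 [ 0.67911074  0.14854659  0.012     ]]
[[   0    0   90   80 6522]
 [  42    8   24   64  457]
 [  12   45    4    1    4]
 [  23   46    3    1    3]
 [   7   49    1    1    1]
 [  26   51    1    1    1]
 [  25   55    1    1    1]
 [   8   56    1    1    1]
 [   7   60    1    1    1]
 [  16   65   19   15  209]] [[184.35357252 188.66498007]
 [196.53391685 185.97155361]
 [153.5        195.        ]
 [164.         196.        ]
 [147.         199.        ]
 [166.         201.        ]
 [165.         205.        ]
 [148.         206.        ]
 [147.         210.        ]
 [164.35885167 222.72248804]]
```

Run:
```python
from h import *
from scipy.optimize import brentq
w=pickle.load(open("w1.pkl","rb"))
yaw=.023;ex=np.array([np.cos(yaw),np.sin(yaw),0]);ey=np.array([-np.sin(yaw),np.cos(yaw),0])
post=np.array([.6145,.1165,0]);pv=post-.2*ey+[0,0,.073];print("pivot",pv,"press",post-.1*ey)
for v in(303,311):
    u=np.array([370.5,v])*.7;A=plane(w,u,.1)[0];d=w["C"]-A
    d/=np.linalg.norm(d);t=-(A-pv)@ex/(d@ex)
    # ray in yz plane of strap -> distance .238 from pivot
    f=lambda t:np.hypot((A+d*t-pv)@ey,(A+d*t-pv)[2])-.238
    ts=np.linspace(-.05,.3,71)
    for a,b in zip(ts[:-1],ts[1:]):
        if f(a)*f(b)<0:
            X=A+d*brentq(f,a,b);print(v,X,"theta",np.arctan2((X-pv)[2],(X-pv)@ey))
for th in(.9,.8,.7,.5,.3,.1,0):
    X=pv+.165*(np.cos(th)*ey+np.sin(th)*np.array([0,0,1]))+.003*np.array([0,-np.sin(th),np.cos(th)])
    print(th,X.round(4),"TCP tool shift",tool(X+[0,0,.011]).round(4))
```

```text
pivot [ 0.61909959 -0.0834471   0.073     ] press [0.6167998  0.01652645 0.        ]
303 [0.61542994 0.06105482 0.2620763 ] theta 0.9180820679406939
311 [0.61548428 0.05755971 0.26469806] theta 0.936441177884104
0.9 [0.6167 0.0167 0.2041] TCP tool shift [[-0.043  -0.0076  0.1222]]
0.8 [0.6165 0.0293 0.1935] TCP tool shift [[-0.0304 -0.0079  0.1329]]
0.7 [0.6162 0.0408 0.1816] TCP tool shift [[-0.0189 -0.0081  0.1447]]
0.5 [0.6158 0.0599 0.1547] TCP tool shift [[ 0.0002 -0.0085  0.1716]]
0.3 [0.6155 0.0733 0.1246] TCP tool shift [[ 0.0136 -0.0088  0.2017]]
0.1 [0.6153 0.0804 0.0925] TCP tool shift [[ 0.0207 -0.0089  0.2339]]
0 [0.6153 0.0815 0.076 ] TCP tool shift [[ 0.0218 -0.0089  0.2503]]
```

```bash
python3 -m pendant '[[[-0.025,-0.008,0,0,0,0,0],[-0.02,0,0.02,0,0,0,0],[0,0,0.04,0,0,0,0],[0,0,0.04,0,0,0,0],[0,0,0.022,0,0,0,0]]]'
python3 -m pendant '[[[0.006,0,0.006,0,0,0,0],[0.01,0,0.011,0,0,0,0],[0.011,0,0.012,0,0,0,0],[0.01,0,0.013,0,0,0,0],[0.01,0,0.014,0,0,0,0]]]'
```

```text
time: 1.6
position: [0.614, 0.0141, 0.2114]
tool_rot: [0.708, 0.707, -0.003, -0.003]
ft_force: [-0.2, 0.8, 0.2]
grip_width: 0.0007
grip_force: 0.0
time: 2.22
position: [0.6168, 0.063, 0.1596]
tool_rot: [0.707, 0.707, 0.0, 0.0]
ft_force: [-1.3, -0.1, 1.4]
grip_width: 0.0007
grip_force: 0.8
```

```bash
python3 -m pendant '[[[0.006,0,0.015,0,0,0,0],[0.005,0,0.015,0,0,0,0],[0.004,0,0.015,0,0,0,0],[0.002,0,0.015,0,0,0,0],[0,0,0.01,0,0,0,0]]]'
python3 -m pendant '[[[0,0,0.006,0,0,0,0],[0,0,0.003,0,0,0,0],[0,0,0,0,0,0,0],[0,0,0,0,0,0,0],[0,0,0,0,0,0,0]]]'
```

```text
time: 2.85
position: [0.6164, 0.087, 0.0904]
tool_rot: [0.709, 0.706, 0.005, -0.005]
ft_force: [-4.8, 28.9, 15.9]
grip_width: 0.0006
grip_force: 15.0
time: 3.48
position: [0.6163, 0.0909, 0.0823]
tool_rot: [0.708, 0.706, 0.007, -0.006]
ft_force: [-3.3, 31.8, 12.5]
grip_width: 0.0003
grip_force: 16.2
```

```bash
python3 -m pendant '[[[0.009,0,0,0,0,0,0],[0,0,-0.004,0,0,0,0],[0,0,-0.02,0,0,0,0],[0,0,-0.06,0,0,0,0],[0,0,-0.06,0,0,0,0]]]'
python3 -m pendant '[[[-0.02,0,-0.06,0,0,0,0],[-0.02,0,-0.06,0,0,0,0],[0,0,0,0,0,0,0],[0,0,0,0,0,0,0],[0,0,0,0,0,0,0]]]'
python3 - <<'E'
from h import *
w=shot("wrist");pickle.dump(w,open("w2.pkl","wb"))
cv2.imwrite("pics/w2.png",cv2.resize(w["img"],(800,600),interpolation=cv2.INTER_CUBIC)[:,:,::-1])
E
```

```text
time: 4.1
position: [0.6176, 0.0864, 0.2253]
tool_rot: [0.708, 0.707, -0.001, 0.0]
ft_force: [1.2, -0.4, 0.2]
grip_width: 0.0004
grip_force: 0.0
time: 4.72
position: [0.616, 0.0483, 0.341]
tool_rot: [0.707, 0.707, -0.002, -0.002]
ft_force: [0.1, 0.5, 0.1]
grip_width: 0.0005
grip_force: 0.0
```

View pics/w2.png

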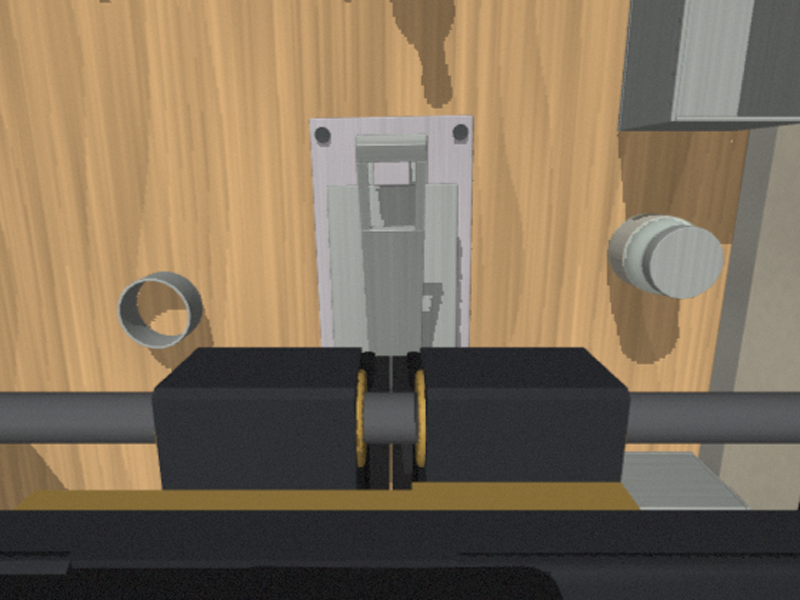

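The strap is only part way down. Its end strip is at (355..427, 137..160), and the finger slipped into the slot. I'll re-measure the angle and push nearer the pivot.

Run:
```python
from h import *
w=pickle.load(open("w2.pkl","rb"))
yaw=.023;ey=np.array([-np.sin(yaw),np.cos(yaw),0]);ez=np.array([0,0,1.])
pv=np.array([.6191,-.0834,.073])
for th in np.arange(0,.8,.05):
    P=[pv+r*(np.cos(th)*ey+np.sin(th)*ez)+.003*(-np.sin(th)*ey+np.cos(th)*ez) for r in(.238,.226,.176)]
    print(th.round(2),(proj(w,P)/.7).round(0).tolist())
for th in(.5,.4,.3,.2,.1,0):
    X=pv+.150*(np.cos(th)*ey+np.sin(th)*ez)+.003*(-np.sin(th)*ey+np.cos(th)*ez)
    print(th,X.round(4),"shift",tool(X+[0,0,.011]).round(4))
```

```text
0.0 [[391.0, 116.0], [391.0, 132.0], [392.0, 196.0]]
0.05 [[390.0, 115.0], [391.0, 132.0], [392.0, 197.0]]
0.1 [[390.0, 115.0], [391.0, 132.0], [392.0, 198.0]]
0.15 [[390.0, 116.0], [391.0, 133.0], [392.0, 201.0]]
0.2 [[390.0, 118.0], [391.0, 135.0], [392.0, 204.0]]
0.25 [[390.0, 120.0], [391.0, 138.0], [392.0, 207.0]]
0.3 [[390.0, 124.0], [391.0, 142.0], [392.0, 211.0]]
0.35 [[391.0, 129.0], [391.0, 147.0], [393.0, 217.0]]
0.4 [[391.0, 135.0], [391.0, 154.0], [393.0, 222.0]]
0.45 [[391.0, 143.0], [391.0, 161.0], [393.0, 229.0]]
0.5 [[391.0, 152.0], [391.0, 170.0], [393.0, 236.0]]
0.55 [[391.0, 162.0], [391.0, 180.0], [393.0, 244.0]]
0.6 [[391.0, 174.0], [392.0, 191.0], [393.0, 253.0]]
0.65 [[392.0, 187.0], [392.0, 204.0], [393.0, 263.0]]
0.7 [[392.0, 202.0], [392.0, 218.0], [394.0, 274.0]]
0.75 [[392.0, 218.0], [392.0, 233.0], [394.0, 285.0]]
0.5 [0.6161 0.0468 0.1475] shift [[-0.0018  0.0008  0.1826]]
0.4 [0.6159 0.0536 0.1342] shift [[0.005  0.0007 0.196 ]]
0.3 [0.6158 0.059  0.1202] shift [[0.0104 0.0007 0.2099]]
0.2 [0.6157 0.063  0.1057] shift [[0.0144 0.0006 0.2244]]
0.1 [0.6157 0.0655 0.091 ] shift [[0.0169 0.0006 0.2392]]
0 [0.6157 0.0666 0.076 ] shift [[0.018  0.0007 0.2541]]
```

```bash
python3 -m pendant '[[[-0.005,0,0.055,0,0,0,0],[0,0,0.055,0,0,0,0],[0,0,0.055,0,0,0,0],[0,0,0.01,0,0,0,0],[0,0,0.01,0,0,0,0]]]'
python3 -m pendant '[[[0.003,0,0.012,0,0,0,0],[0.003,0,0.012,0,0,0,0],[0.003,0,0.012,0,0,0,0],[0.002,0,0.012,0,0,0,0],[0.001,0,0.012,0,0,0,0]]]'
```

```text
time: 5.4
position: [0.618, 0.0436, 0.1589]
tool_rot: [0.707, 0.707, 0.0, 0.001]
ft_force: [-0.2, -1.1, 0.9]
grip_width: 0.0001
grip_force: 0.0
time: 6.02
position: [0.6172, 0.0558, 0.0982]
tool_rot: [0.707, 0.707, 0.0, 0.0]
ft_force: [0.9, -0.3, 1.7]
grip_width: 0.0003
grip_force: 0.7
```

```bash
python3 -m pendant '[[[0,0,0.006,0,0,0,0],[0,0,0.006,0,0,0,0],[0,0,0.004,0,0,0,0],[0,0,0,0,0,0,0],[0,0,0,0,0,0,0]]]'
```

```text
time: 6.65
position: [0.6169, 0.0554, 0.0827]
tool_rot: [0.707, 0.707, -0.0, 0.0]
ft_force: [-0.2, 0.3, 0.0]
grip_width: 0.0005
grip_force: 0.0
```

```bash
python3 -m pendant '[[[0,0,0.003,0,0,0,0],[0,0,0.003,0,0,0,0],[0,0,0.002,0,0,0,0],[0,0,0,0,0,0,0],[0,0,0,0,0,0,0]]]'
python3 - <<'E'
from h import *
s=shot("scene");e=shot("side");w=shot("wrist")
r=lambda im,W,H:cv2.resize(im,(W,H),interpolation=cv2.INTER_CUBIC)
o=np.zeros((600,800,3),np.uint8)
o[:300,:480]=r(s["img"][205:285,230:358],480,300);o[300:,:400]=r(e["img"][180:285,200:270+0],400,600)[:300] if 0 else r(e["img"][180:285,190:330],400,300)
o[300:,400:]=r(w["img"],400,300)
cv2.imwrite("pics/c3.png",o[:,:,::-1])
E
```

```text
time: 7.28
position: [0.6168, 0.0554, 0.0745]
tool_rot: [0.707, 0.707, -0.0, -0.0]
ft_force: [-0.1, -1.3, -0.4]
grip_width: 0.0006
grip_force: 0.1
```

View pics/c3.png

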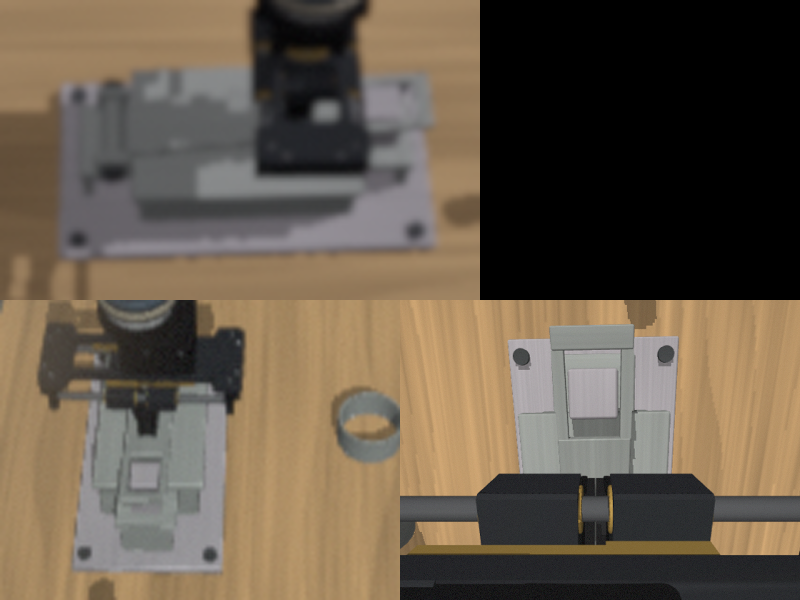

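Slot is round the post, but the strap's shadow suggests it is not flat yet. The wrench shows no stop, so I'll press on in small steps.

```bash
python3 -m pendant '[[[0,0,0.002,0,0,0,0],[0,0,0.002,0,0,0,0],[0,0,0.002,0,0,0,0],[0,0,0,0,0,0,0],[0,0,0,0,0,0,0]]]'
python3 - <<'E'
from h import *
w=shot("wrist");pickle.dump(w,open("w4.pkl","wb"));print(get_obs()["time"])
yaw=.023;ey=np.array([-np.sin(yaw),np.cos(yaw),0]);ez=np.array([0,0,1.])
pv=np.array([.6191,-.0834,.073]);k=400/560
for th in(0,.05,.1,.15,.2,.3):
    P=[pv+r*(np.cos(th)*ey+np.sin(th)*ez)+.003*(-np.sin(th)*ey+np.cos(th)*ez) for r in(.238,.226,.176)]
    print(th,(proj(w,P)*k+[400,300]).round(0).tolist())
post=pv+.2*ey;post[2]=.108;print(proj(w,post)*k+[400,300])
cv2.imwrite("pics/w4.png",w["img"][:,:,::-1])
E
```

```text
time: 8.05
position: [0.6169, 0.0554, 0.0685]
tool_rot: [0.707, 0.707, -0.0, -0.0]
ft_force: [0.1, 0.2, 1.2]
grip_width: 0.0006
grip_force: 0.0
8.1
0 [[592.0, 328.0], [593.0, 349.0], [594.0, 429.0]]
0.05 [[592.0, 325.0], [592.0, 347.0], [594.0, 431.0]]
0.1 [[592.0, 322.0], [592.0, 346.0], [594.0, 435.0]]
0.15 [[591.0, 320.0], [592.0, 347.0], [594.0, 440.0]]
0.2 [[591.0, 320.0], [592.0, 348.0], [594.0, 446.0]]
0.3 [[591.0, 323.0], [592.0, 357.0], [594.0, 463.0]]
[[593.1495581  393.39159668]]
```

View pics/w4.png

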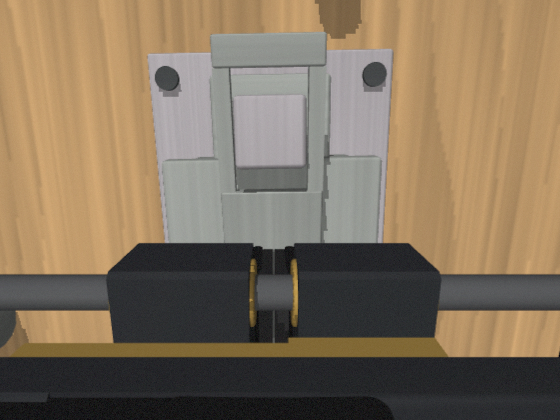

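Strap end is at v=34..66 and slot edge at v=192, which gives θ≈0.1, not yet flat. I'll check where the fingertip really is in the side view.

Run:
```python
from h import *
e=shot("side");s=shot("scene");p=get_obs()["position"]
o=np.zeros((600,800,3),np.uint8)
for c,a,b,X0 in((e,210,205,0),(s,290,225,400)):
    im=c["img"][b:b+60,a:a+40] if 0 else c["img"][b:b+75,a-10:a+40]
    im=cv2.resize(im,(400,600),interpolation=cv2.INTER_CUBIC)
    for z,col in((-.011,(255,0,0)),(.0,(0,255,0)),(.011,(0,0,255))):
        u=(proj(c,p+[0,0,z])[0]-[a-10,b])*8;cv2.circle(im,tuple(int(v) for v in u),5,col,2)
    o[:,X0:X0+400]=im
cv2.imwrite("pics/c5.png",o[:,:,::-1])
```

```text
(no output)
```

View pics/c5.png

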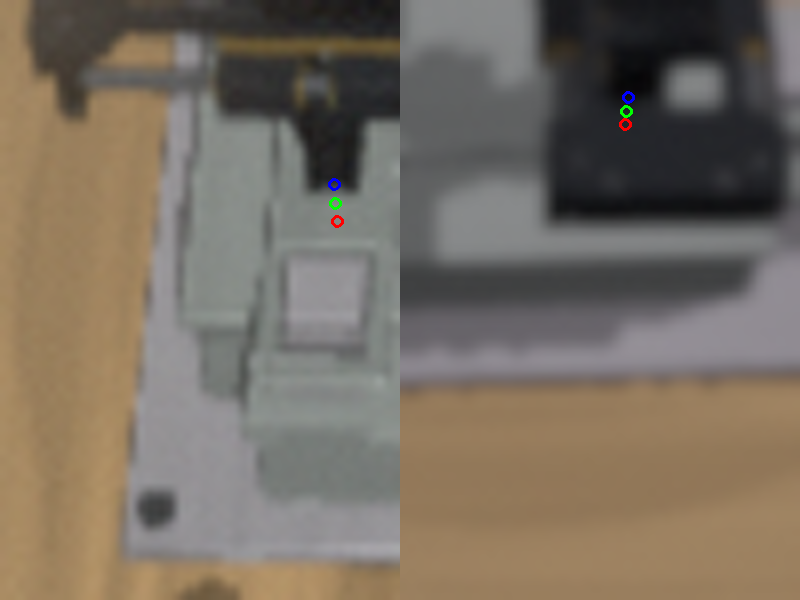

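```bash
python3 -m pendant '[[[0,0,0.003,0,0,0,0],[0,0,0.003,0,0,0,0],[0,0,0.003,0,0,0,0],[0,0,0,0,0,0,0],[0,0,0,0,0,0,0]]]'
python3 -m pendant '[[[0,0,0.003,0,0,0,0],[0,0,0.003,0,0,0,0],[0,0,0.002,0,0,0,0],[0,0,0,0,0,0,0],[0,0,0,0,0,0,0]]]'
```

```text
time: 8.82
position: [0.6168, 0.0553, 0.0594]
tool_rot: [0.707, 0.707, -0.0, -0.0]
ft_force: [0.4, 0.4, 0.0]
grip_width: 0.0005
grip_force: 0.0
time: 9.45
position: [0.617, 0.0557, 0.0519]
tool_rot: [0.707, 0.707, 0.0, 0.0]
ft_force: [-1.6, 0.7, 4.3]
grip_width: 0.0003
grip_force: 2.1
```

```bash
python3 -m pendant '[[[0,0,0.002,0,0,0,0],[0,0,0.002,0,0,0,0],[0,0,0,0,0,0,0],[0,0,0,0,0,0,0],[0,0,0,0,0,0,0]]]'
python3 -m pendant '[[[0,0,0,0,0,0,0],[0,0,-0.02,0,0,0,0],[0,0,-0.06,0,0,0,0],[0,0,-0.06,0,0,0,0],[0,0,0,0,0,0,0]]]'
python3 - <<'E'
from h import *
w=shot("wrist");pickle.dump(w,open("w6.pkl","wb"))
yaw=.023;ey=np.array([-np.sin(yaw),np.cos(yaw),0]);ez=np.array([0,0,1.])
pv=np.array([.6191,-.0834,.073])
for th in(0,.05,.1,.15,.2):
    P=[pv+r*(np.cos(th)*ey+np.sin(th)*ez)+.003*(-np.sin(th)*ey+np.cos(th)*ez) for r in(.238,.226,.176)]
    print(th,proj(w,P).round(0).tolist())
post=pv+.2*ey;post[2]=.108;print(proj(w,post))
o=np.zeros((600,800,3),np.uint8);o[:420,:560]=w["img"]
s=shot("scene");e=shot("side");pickle.dump((s,e),open("se6.pkl","wb"))
o[420:600,:200]=cv2.resize(s["img"][150:222,165:245],(200,180))
o[:400,560:]=cv2.resize(e["img"][190:280,210:264],(240,400))
cv2.imwrite("pics/c6.png",o[:,:,::-1])
E
```

```text
time: 10.07
position: [0.6171, 0.0556, 0.0516]
tool_rot: [0.707, 0.707, 0.0, 0.001]
ft_force: [-5.7, 0.2, 24.0]
grip_width: 0.0003
grip_force: 12.1
time: 10.7
position: [0.6211, 0.0549, 0.1931]
tool_rot: [0.707, 0.707, 0.004, 0.005]
ft_force: [-0.1, -0.5, 0.7]
grip_width: 0.0004
grip_force: 0.0
0 [[263.0, 72.0], [264.0, 88.0], [265.0, 154.0]]
0.05 [[263.0, 70.0], [263.0, 88.0], [265.0, 156.0]]
0.1 [[263.0, 70.0], [263.0, 88.0], [265.0, 158.0]]
0.15 [[263.0, 70.0], [263.0, 89.0], [265.0, 161.0]]
0.2 [[262.0, 72.0], [263.0, 91.0], [265.0, 165.0]]
[[264.16074136 124.08197538]]
```

View pics/c6.png

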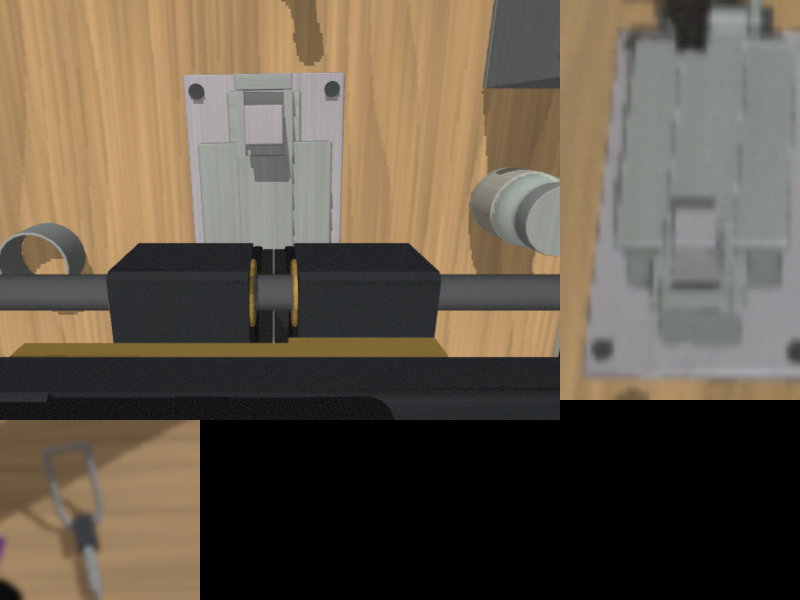

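Strap now looks flat: end edge at v≈74 (flat model 72), slot edge at ≈155 (model 154), with a firm 24 N stop. Only one picture is left, so I'll check the fingertip and the strap end by number.

Run:
```python
from h import *
s,e=pickle.load(open("se6.pkl","rb"));w=pickle.load(open("w6.pkl","rb"))
p=get_obs()["position"]
G=lambda c,X:cv2.remap(cv2.cvtColor(c["img"],cv2.COLOR_RGB2GRAY),*[a.reshape(-1,1).astype(np.float32) for a in proj(c,X).T],cv2.INTER_LINEAR).ravel()
zs=np.arange(-.03,.045,.003)
for dx in(-.006,0,.006):print("finger",dx,dict(zip(zs.round(3).tolist(),G(e,p+np.c_[0*zs+dx,0*zs,zs]).tolist())))
yaw=.023;ex=np.array([np.cos(yaw),np.sin(yaw),0]);ey=np.array([-np.sin(yaw),np.cos(yaw),0])
pv=np.array([.6191,-.0834,.073]);r=np.arange(.17,.262,.002)
for dx in(-.018,.018):
  for n,c in(("w",w),("e",e),("s",s)):
    print(n,dx,list(zip((r*1000).round().astype(int).tolist(),G(c,pv+np.outer(r,ey)+dx*ex+[0,0,.003]).tolist())))
```

```text
finger -0.006 {-0.03: 139, -0.027: 138, -0.024: 138, -0.021: 137, -0.018: 137, -0.015: 137, -0.012: 138, -0.009: 137, -0.006: 137, -0.003: 137, -0.0: 137, 0.003: 136, 0.006: 133, 0.009: 126, 0.012: 108, 0.015: 89, 0.018: 76, 0.021: 67, 0.024: 61, 0.027: 55, 0.03: 53, 0.033: 48, 0.036: 47, 0.039: 47, 0.042: 45}
finger 0 {-0.03: 136, -0.027: 136, -0.024: 136, -0.021: 135, -0.018: 135, -0.015: 135, -0.012: 136, -0.009: 136, -0.006: 135, -0.003: 135, -0.0: 136, 0.003: 134, 0.006: 130, 0.009: 123, 0.012: 102, 0.015: 71, 0.018: 44, 0.021: 37, 0.024: 40, 0.027: 42, 0.03: 43, 0.033: 43, 0.036: 42, 0.039: 42, 0.042: 42}
finger 0.006 {-0.03: 136, -0.027: 135, -0.024: 135, -0.021: 136, -0.018: 136, -0.015: 136, -0.012: 136, -0.009: 137, -0.006: 137, -0.003: 137, -0.0: 138, 0.003: 136, 0.006: 132, 0.009: 125, 0.012: 104, 0.015: 71, 0.018: 47, 0.021: 40, 0.024: 38, 0.027: 38, 0.03: 40, 0.033: 38, 0.036: 42, 0.039: 44, 0.042: 44}
w -0.018 [(170, 152), (172, 151), (174, 151), (176, 157), (178, 155), (180, 156), (182, 155), (184, 157), (186, 155), (188, 157), (190, 158), (192, 157), (194, 157), (196
[... 2487 characters left out ...]
, 134), (240, 134), (242, 131), (244, 127), (246, 122), (248, 120), (250, 119), (252, 118), (254, 117), (256, 118), (258, 118), (260, 120)]
s 0.018 [(170, 107), (172, 107), (174, 107), (176, 106), (178, 104), (180, 103), (182, 102), (184, 101), (186, 102), (188, 105), (190, 109), (192, 111), (194, 112), (196, 112), (198, 112), (200, 112), (202, 111), (204, 111), (206, 111), (208, 111), (210, 112), (212, 113), (214, 114), (216, 116), (218, 117), (220, 118), (222, 120), (224, 121), (226, 123), (228, 126), (230, 127), (232, 126), (234, 125), (236, 123), (238, 121), (240, 119), (242, 119), (244, 119), (246, 119), (248, 119), (250, 120), (252, 120), (254, 120), (256, 120), (258, 121), (260, 121)]
```

Strap flat: its end edge in the side view sits at r≈0.245, and a flat 6 mm strap would give 0.243. The closed fingertips show about 13–20 mm behind where stated, so I'll check them when open, and measure the pin as well.

Run:
```python
from h import *
d=pickle.load(open("v0.pkl","rb"))
for c in d.values(): c["Rc"]=c["R"].T;c["C"]=-c["R"].T@c["t"]
e=d["side"]
G=lambda c,X:cv2.remap(cv2.cvtColor(c["img"],cv2.COLOR_RGB2GRAY),*[a.reshape(-1,1).astype(np.float32) for a in proj(c,X).T],cv2.INTER_LINEAR).ravel()
p=np.array([.6242,0,.197]);zs=np.arange(-.03,.045,.005);print(zs.round(3).tolist())
for dx in(-.054,-.05,-.046,.046,.05,.054):print(dx,G(e,p+np.c_[0*zs+dx,0*zs,zs]).tolist())
s,e=pickle.load(open("se6.pkl","rb"))
for c,n,(x0,y0,x1,y1) in((s,"scene",(176,150,215,225)),(e,"side",(265,135,345,175))):
    im=c["img"][y0:y1,x0:x1];hsv=cv2.cvtColor(im,cv2.COLOR_RGB2HSV)
    for nm,m in(("dark",hsv[...,2]<85),("grey",hsv[...,1]<45)):
        m=m.astype(np.uint8)
        N,l,st,ce=cv2.connectedComponentsWithStats(m)
        for i in range(1,N):
            if st[i,4]<25:continue
            ys,xs=np.nonzero(l==i);pts=np.c_[xs+x0,ys+y0].astype(np.float32)
            P=plane(c,pts,.011);mu=P.mean(0);u=np.linalg.svd((P-mu)[:,:2])[2][0] if len(P)<3000 else 0
            u=u*np.sign(u[0]);t=(P-mu)[:,:2]@u
            print(n,nm,st[i],mu.round(4),"dir",np.arctan2(u[1],u[0]).round(3),"ends",(mu[:2]+u*t.min()).round(4),(mu[:2]+u*t.max()).round(4),"len",np.ptp(t).round(4))
```

```text
[-0.03, -0.025, -0.02, -0.015, -0.01, -0.005, 0.0, 0.005, 0.01, 0.015, 0.02, 0.025, 0.03, 0.035, 0.04]
-0.054 [131, 130, 131, 133, 132, 135, 135, 136, 134, 131, 129, 125, 119, 117, 104]
-0.05 [79, 79, 95, 124, 134, 136, 135, 133, 114, 71, 56, 52, 45, 42, 38]
-0.046 [81, 82, 96, 122, 127, 126, 129, 126, 106, 50, 36, 37, 38, 38, 41]
0.046 [133, 133, 134, 136, 136, 137, 136, 135, 124, 92, 75, 70, 67, 63, 63]
0.05 [136, 136, 135, 135, 133, 132, 131, 127, 110, 72, 62, 64, 64, 64, 63]
0.054 [132, 132, 131, 131, 130, 130, 131, 127, 110, 90, 89, 86, 83, 76, 66]
scene dark [ 18  38  10  15 102] [ 0.4253 -0.2854  0.011 ] dir 0.23 ends [ 0.3999 -0.2914] [ 0.4521 -0.2792] len 0.0537
scene grey [  6   9  24  62 358] [ 0.4011 -0.2917  0.011 ] dir 0.274 ends [ 0.2864 -0.3239] [ 0.5192 -0.2586] len 0.2418
side dark [ 34  23  15  11 111] [ 0.4302 -0.2817  0.011 ] dir 0.694 ends [ 0.4075 -0.3006] [ 0.4514 -0.264 ] len 0.0571
side dark [  0  25  10  15 145] [ 0.5513 -0.2568  0.011 ] dir -1.506 ends [ 0.5493 -0.2252] [ 0.5536 -0.2911] len 0.0661
side grey [ 13   6  61  28 355] [ 0.4153 -0.2988  0.011 ] dir 0.559 ends [ 0.3143 -0.3619] [ 0.5125 -0.238 ] len 0.2337
side grey [  0  26  10  14 136] [ 0.5512 -0.2557  0.011 ] dir -1.568 ends [ 0.5511 -0.2251] [ 0.5513 -0.2866] len 0.0615
```

Both contact and vision put the fingertips about 24 mm behind the reported TCP (tip z ≈ TCP + 0.024), so I'll use that. Next I move over the pin and rotate about 75°.

```bash
python3 -m pendant '[[[-0.02,-0.033,-0.05,0,0,0,0],[-0.048,-0.033,0,0,0,0,0],[-0.048,-0.033,0,0,0,0,0],[-0.048,-0.033,0,0,0,0,0],[-0.048,-0.033,0,0,0,0,0]]]'
python3 -m pendant '[[[-0.048,-0.033,0,0,0,0,0.6],[-0.048,-0.033,0,0,0,0,0.6],[-0.048,-0.033,0,0,0,0,0.6],[0,0,0,0,0,10,0.6],[0,0,0,0,0,10,0.6]]]'
python3 -m pendant '[[[0,0,0,0,0,10,0.6],[0,0,0,0,0,10,0.6],[0,0,0,0,0,10,0.6],[0,0,0,0,0,10,0.6],[0,0,0,0,0,10,0.6]]]'
python3 -m pendant '[[[0,0,0,0,0,5,0.6],[0,0,0,0,0,0,0.6],[0,0,0,0,0,0,0.6],[0,0,0,0,0,0,0.6],[0,0,0,0,0,0,0.6]]]'
```

```text
time: 11.48
position: [0.45, -0.157, 0.235]
tool_rot: [0.707, 0.707, -0.001, -0.002]
ft_force: [1.7, -0.2, -0.2]
grip_width: 0.0006
grip_force: 0.0
time: 12.1
position: [0.3515, -0.3001, 0.2348]
tool_rot: [0.822, 0.57, -0.0, -0.003]
ft_force: [0.6, -0.1, 0.2]
grip_width: 0.0424
grip_force: 0.0
time: 12.72
position: [0.3523, -0.2991, 0.2348]
tool_rot: [0.985, 0.171, -0.001, -0.002]
ft_force: [-0.4, 0.2, 0.0]
grip_width: 0.0521
grip_force: 0.0
time: 13.35
position: [0.3533, -0.3002, 0.237]
tool_rot: [0.991, 0.131, -0.0, -0.0]
ft_force: [-0.5, -0.2, -0.4]
grip_width: 0.0521
grip_force: 0.0
```

Run:
```python
from h import *
w=shot("wrist");pickle.dump(w,open("w7.pkl","wb"));print(get_obs()["q"],w["C"])
im=w["img"];hsv=cv2.cvtColor(im,cv2.COLOR_RGB2HSV)
m=((hsv[...,1]<50)).astype(np.uint8);m[260:]=0
N,l,st,ce=cv2.connectedComponentsWithStats(m)
for i in range(1,N):
    if st[i,4]>80:print(st[i],ce[i].round(1),plane(w,ce[i],.011).round(4),im[l==i].mean(0).round())
print("expect head",proj(w,[.43,-.282,.011]),"tip",proj(w,[.519,-.2586,.011]))
cv2.imwrite("pics/w7.png",cv2.resize(im,(800,600),interpolation=cv2.INTER_CUBIC)[:,:,::-1])
```

```text
[-9.46181017e-01  2.57214445e-01  1.77250554e+00 -3.85069060e-05
  1.11192014e+00  3.62538552e-01] [ 0.41680387 -0.28410647  0.42317184]
[ 245    4   62  210 3827] [276. 124.] [[ 0.4117 -0.2887  0.011 ]] [121. 123. 120.]
[   0   37   58   75 1812] [32.9 78.4] [[ 0.3908 -0.0345  0.011 ]] [90. 92. 88.]
[   4  243  145   17 1673] [ 81.8 251.7] [[ 0.2149 -0.1095  0.011 ]] [28. 28. 29.]
[ 398  243  147   17 1727] [463.8 251.8] [[ 0.3293 -0.5358  0.011 ]] [29. 29. 31.]
[189 247  27  13 169] [203.7 254.2] [[ 0.2483 -0.2461  0.011 ]] [23. 23. 23.]
[332 247  22  13 131] [342.2 254.2] [[ 0.29  -0.401  0.011]] [23. 23. 24.]
expect head [[274.44453052 104.93310821]] tip [[275.02668617   8.10388655]]
```

Run:
```python
from h import *
w=pickle.load(open("w7.pkl","rb"))
im=w["img"];hsv=cv2.cvtColor(im,cv2.COLOR_RGB2HSV)
m=((hsv[...,1]<50)).astype(np.uint8);N,l,st,ce=cv2.connectedComponentsWithStats(m)
i=l[124-20,275] or l[100,275];V=hsv[...,2]
for r in range(4,216,5):
    x=np.nonzero(l[r]==i)[0]
    if len(x):print(r,x.min(),x.max(),len(x),V[r,x].mean().round(),end=" | ")
o=np.zeros((600,800,3),np.uint8);a=cv2.resize(im[0:220,200:350],(409,600),interpolation=cv2.INTER_CUBIC);o[:,:409]=a
cv2.imwrite("pics/c8.png",o[:,:409,::-1])
```

```text
4 275 278 4 157.0 | 9 273 280 8 149.0 | 14 272 281 10 147.0 | 19 271 282 12 177.0 | 24 271 282 12 176.0 | 29 271 282 12 176.0 | 34 271 282 12 176.0 | 39 271 282 12 176.0 | 44 271 282 12 176.0 | 49 271 282 12 175.0 | 54 271 282 12 174.0 | 59 271 282 12 173.0 | 64 271 282 12 173.0 | 69 271 282 12 174.0 | 74 271 282 12 172.0 | 79 271 281 11 177.0 | 84 271 282 12 87.0 | 89 264 288 25 81.0 | 94 264 288 25 80.0 | 99 264 288 25 80.0 | 104 264 288 25 80.0 | 109 264 288 25 80.0 | 114 264 287 24 80.0 | 119 264 287 24 80.0 | 124 255 297 43 108.0 | 129 253 299 41 99.0 | 134 251 301 15 142.0 | 139 249 303 15 142.0 | 144 248 304 14 139.0 | 149 247 304 14 143.0 | 154 247 304 14 143.0 | 159 247 304 14 142.0 | 164 247 304 14 142.0 | 169 247 304 14 141.0 | 174 247 305 15 139.0 | 179 247 305 15 139.0 | 184 246 305 15 141.0 | 189 246 305 14 142.0 | 194 246 305 15 139.0 | 199 246 306 15 116.0 | 204 246 306 15 98.0 | 209 245 306 62 112.0 |
```

View pics/c8.png

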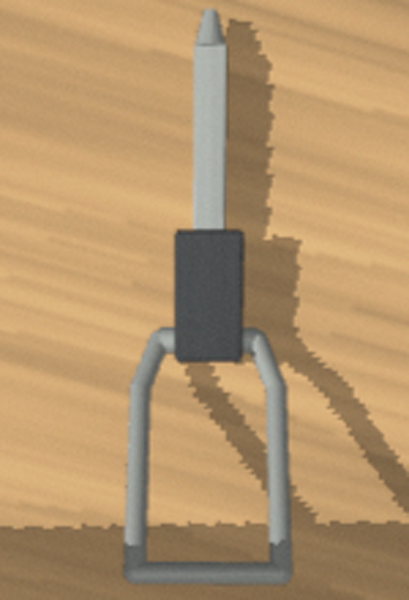

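The picture shows the pin cleanly: tip at (276.5,3), shoulder at row 85, head back at row 132, loop open behind it with the bar at row 209.

Run:
```python
from h import *
w=pickle.load(open("w7.pkl","rb"))
sh,bk=plane(w,[[276.3,84.5],[275.9,132]],.022);tip=plane(w,[276.8,3],.011)[0]
sh2=plane(w,[276.3,84],.018)[0]
d=(tip-bk)[:2];yaw=np.arctan2(d[1],d[0]);print(sh,bk,tip,"len",np.linalg.norm((sh-bk)[:2]),np.linalg.norm((tip-sh)[:2]),"yaw",yaw)
g=sh-.018*np.array([np.cos(yaw),np.sin(yaw),0]);g[2]=-.019
R=Ro.from_quat(get_obs()["tool_rot"]).as_matrix();ty=np.arctan2(R[1,0],R[0,0]);print("grasp",g,"tool yaw",ty,"turn about tool z deg",np.degrees(ty-yaw),"shift",tool(g))
```

```text
[ 0.44924856 -0.278709    0.022     ] [ 0.40394927 -0.29055116  0.022     ] [ 0.52385449 -0.25910018  0.011     ] len 0.046821605959165825 0.07713980920531258 yaw 0.25651997750578615
grasp [ 0.43183754 -0.28327588 -0.019     ] tool yaw 0.26209381605700705 turn about tool z deg 0.3193574246722709 shift [[0.08027754 0.00393021 0.25607946]]
```

```bash
python3 -m pendant '[[[0.04,0.004,0.02,0,0,0,0.6],[0.04,0,0.03,0,0,0,0.6],[0,0,0.05,0,0,0,0.6],[0,0,0.05,0,0,0,0.6],[0,0,0.04,0,0,0,0.6]]]'
python3 -m pendant '[[[0,0,0.02,0,0,0,0.6],[0,0,0.02,0,0,0,0.6],[0,0,0.015,0,0,0,0.6],[0,0,0,0,0,0,0.6],[0,0,0,0,0,0,0.6]]]'
python3 - <<'E'
from h import *
print(tool([.43184,-.28328,-.019]),get_obs()["ft_force"])
E
```

```text
time: 14.02
position: [0.4316, -0.2831, 0.0454]
tool_rot: [0.991, 0.131, -0.0, -0.0]
ft_force: [0.7, -0.2, -0.5]
grip_width: 0.052
grip_force: 0.0
time: 14.65
position: [0.432, -0.2838, -0.0074]
tool_rot: [0.991, 0.131, 0.0, 0.0]
ft_force: [0.1, -0.0, 0.6]
grip_width: 0.0522
grip_force: 0.0
[[-4.94129380e-05 -5.62753022e-04  1.16144852e-02]] [ 0.07536514 -0.02210803  0.55548043]
```

```bash
python3 -m pendant '[[[0,0,0.006,0,0,0,0.6],[0,0,0.005,0,0,0,0.6],[0,0,0,0,0,0,0],[0,0,0,0,0,0,0],[0,0,0,0,0,0,0]]]' 40
python3 -m pendant '[[[0,0,0,0,0,0,0],[0,0,0,0,0,0,0],[0,0,-0.01,0,0,0,0],[0,0,-0.015,0,0,0,0],[0,0,-0.015,0,0,0,0]]]'
```

```text
time: 15.28
position: [0.4317, -0.2835, -0.0188]
tool_rot: [0.991, 0.131, 0.0, 0.0]
ft_force: [-0.3, -0.3, 0.6]
grip_width: 0.0297
grip_force: 0.0
time: 15.9
position: [0.4317, -0.2836, 0.0222]
tool_rot: [0.991, 0.131, 0.0, 0.0]
ft_force: [0.3, 0.1, -3.1]
grip_width: 0.0256
grip_force: 40.0
```

Pin held (25.6 mm, 3 N load). Now I align it with the press and carry it across to 30 mm short of the hole.

```bash
python3 -m pendant '[[[0,0,-0.03,0,0,3,0],[0,0,-0.04,0,0,4,0],[0,0,-0.02,0,0,4,0],[0,0,0,0,0,2.7,0],[0,-0.02,0,0,0,0,0]]]'
python3 -m pendant '[[[0.009,-0.035,0,0,0,0,0],[0.009,-0.045,0,0,0,0,0],[0.009,-0.045,0,0,0,0,0],[0.009,-0.045,0,0,0,0,0],[0,-0.045,0,0,0,0,0]]]'
python3 -m pendant '[[[0,-0.045,0,0,0,0,0],[0,-0.045,0,0,0,0,0],[0,-0.035,0,0,0,0,0],[0,-0.03,0,0,0,0,0],[0,0,0.005,0,0,0,0]]]'
python3 -m pendant '[[[0,0,0.02,0,0,0,0],[0,0,0.02,0,0,0,0],[0,0,0,0,0,0,0],[0,0,0,0,0,0,0],[0,0,0,0,0,0,0]]]'
python3 - <<'E'
from h import *
o=get_obs();R=Ro.from_quat(o["tool_rot"]).as_matrix();print(R.round(4))
w=shot("wrist");pickle.dump(w,open("w9.pkl","wb"))
im=w["img"];hsv=cv2.cvtColor(im,cv2.COLOR_RGB2HSV)
print("pred post",proj(w,[[.6145,.1165,.108],[.6005,.1162,.09]]).round(1),"pin tip/shoulder",proj(w,o["position"]+(R@np.array([[.094,0,-.0298],[.018,0,-.0298]]).T).T).round(1))
V=hsv[...,2].astype(int);S=hsv[...,1]
cv2.imwrite("pics/w9.png",im[:,:,::-1])
for r in range(0,250,10):print(r,"V",V[r,230:320:4].tolist(),)
E
```

```text
time: 16.52
position: [0.4318, -0.2644, 0.1125]
tool_rot: [1.0, 0.011, 0.001, 0.001]
ft_force: [0.1, 0.2, -4.1]
grip_width: 0.0261
grip_force: 40.0
time: 17.15
position: [0.4618, -0.0451, 0.1113]
tool_rot: [1.0, 0.012, -0.0, -0.0]
ft_force: [0.9, -0.5, -3.8]
grip_width: 0.0256
grip_force: 40.0
time: 17.77
position: [0.4569, 0.1098, 0.1063]
tool_rot: [1.0, 0.014, -0.001, -0.0]
ft_force: [-0.5, -0.0, -3.1]
grip_width: 0.0257
grip_force: 40.0
time: 18.4
position: [0.4593, 0.1071, 0.0669]
tool_rot: [1.0, 0.011, 0.001, 0.0]
ft_force: [-0.3, -0.9, -4.4]
grip_width: 0.0258
grip_force: 40.0
[[ 9.997e-01  2.250e-02  1.600e-03]
 [ 2.250e-02 -9.997e-01 -0.000e+00]
 [ 1.600e-03  1.000e-04 -1.000e+00]]
pred post [[ 250.6 -176.4]
 [ 253.9  -93.1]] pin tip/shoulder [[269.9  42. ]
 [270.2 232. ]]
0 V [91, 131, 133, 145, 145, 190, 188, 189, 189, 193, 192, 190, 193, 191, 193, 160, 181, 181, 182, 183, 179, 180, 181]
10 V [183, 183, 181, 184, 183, 184, 184, 184, 183, 183, 183, 185, 186, 184, 180, 168, 187, 187, 189, 186, 186, 184, 186]
20 V [191, 194, 194, 193, 194, 192, 194, 196, 193, 193, 193, 195, 19
[... 2006 characters left out ...]
14, 215, 214, 214, 215, 215, 214, 198, 131, 129, 132, 132, 128, 128, 123, 215, 217, 216, 214, 215, 215, 216, 216]
200 V [227, 226, 226, 225, 226, 224, 224, 208, 128, 126, 133, 130, 125, 127, 123, 222, 221, 221, 220, 220, 221, 220, 220]
210 V [218, 221, 221, 221, 222, 223, 221, 210, 129, 128, 127, 130, 127, 129, 118, 222, 223, 224, 224, 224, 224, 223, 223]
220 V [212, 211, 213, 213, 213, 213, 213, 197, 131, 128, 128, 131, 126, 126, 120, 217, 215, 216, 215, 217, 218, 218, 223]
230 V [220, 220, 221, 222, 39, 34, 35, 45, 125, 128, 127, 128, 127, 124, 117, 34, 37, 38, 130, 224, 222, 222, 222]
240 V [209, 211, 210, 76, 56, 55, 53, 57, 54, 54, 58, 55, 58, 56, 57, 59, 59, 55, 57, 215, 215, 216, 215]
```

```bash
python3 -m pendant '[[[0.012,-0.006,0.006,0,0,0,0],[0.012,0,0,0,0,0,0],[0.01,0,0,0,0,0,0],[0,0,0,0,0,0,0],[0,0,0,0,0,0,0]]]'
python3 - <<'E'
from h import *
o=get_obs();R=Ro.from_quat(o["tool_rot"]).as_matrix();print(o["position"],R.round(4)[0])
w=shot("wrist");pickle.dump(w,open("w10.pkl","wb"));im=w["img"]
print("pred post front corners",proj(w,[[.6005,.1162+d,.108] for d in(.014,0,-.014)]).round(1),"mouth",proj(w,[.6005,.1162,.09]),"tip",proj(w,o["position"]+R@[.094,0,-.0298]))
V=cv2.cvtColor(im,cv2.COLOR_RGB2HSV);
for r in(0,4,8,12,16,20,24,28,32,36,40,50,60,100,120):print(r,V[r,200:340:4,2].tolist())
o=np.zeros((600,800,3),np.uint8);o[:,:]=cv2.resize(im[0:210,140:420],(800,600),interpolation=cv2.INTER_CUBIC)
cv2.imwrite("pics/c10.png",o[:,:,::-1])
E
```

```text
time: 19.08
position: [0.492, 0.114, 0.0599]
tool_rot: [1.0, 0.011, -0.001, 0.0]
ft_force: [-0.7, 0.6, -3.2]
grip_width: 0.0254
grip_force: 40.0
[0.49199722 0.11400198 0.05994159] [ 0.9997  0.0226 -0.0013]
pred post front corners [[227.2 -18.1]
 [270.1 -17. ]
 [313.  -15.9]] mouth [[270.50553785  -0.3003048 ]] tip [[269.89032158  41.98769613]]
0 [178, 182, 96, 186, 121, 132, 129, 128, 129, 108, 108, 107, 111, 99, 153, 140, 139, 140, 139, 139, 140, 201, 200, 117, 109, 111, 110, 109, 123, 123, 122, 129, 120, 110, 127]
4 [178, 182, 98, 188, 121, 131, 129, 134, 126, 109, 110, 107, 111, 107, 199, 186, 139, 141, 155, 155, 155, 201, 200, 112, 113, 109, 108, 114, 121, 122, 124, 122, 123, 115, 128]
8 [179, 184, 101, 189, 118, 130, 131, 131, 128, 123, 112, 96, 104, 111, 113, 111, 112, 109, 113, 111, 112, 110, 107, 108, 101, 99, 103, 182, 127, 125, 122, 122, 120, 186, 186]
12 [181, 181, 106, 197, 119, 130, 130, 124, 128, 128, 112, 109, 110, 113, 111, 112, 111, 111, 111, 112, 110, 110, 109, 109, 109, 110, 111, 178, 123, 125, 179, 178, 172, 180, 182]
16 [178, 184, 123, 189, 186, 186, 187, 187, 19
[... 1218 characters left out ...]
, 194, 192, 187, 191, 188, 185, 186, 180, 184, 187, 192, 189, 187, 191, 157, 179, 174, 149, 107, 191, 190, 184, 189, 188, 158, 182, 180, 167, 126, 127, 124, 128, 126]
60 [200, 201, 203, 200, 201, 121, 107, 104, 103, 104, 104, 106, 106, 107, 105, 106, 174, 177, 176, 146, 126, 99, 105, 106, 106, 107, 168, 184, 126, 128, 129, 130, 129, 126, 127]
100 [200, 198, 195, 199, 201, 193, 196, 196, 195, 198, 195, 196, 197, 195, 191, 194, 192, 188, 191, 186, 184, 188, 124, 194, 192, 192, 107, 130, 129, 129, 128, 129, 130, 131, 128]
120 [208, 203, 204, 202, 81, 83, 83, 83, 138, 136, 162, 203, 203, 200, 200, 196, 191, 189, 193, 187, 185, 186, 130, 198, 196, 198, 198, 199, 197, 196, 196, 195, 197, 195, 191]
```

Run:
```python
from h import *
w=pickle.load(open("w10.pkl","rb"));V=cv2.cvtColor(w["img"],cv2.COLOR_RGB2HSV)[...,2]
for r in(1,4,6,10,13):print(r,"c228:",V[r,228:264].tolist(),"c276:",V[r,276:316].tolist())
for r in(36,38,40,44,52):print(r,"c258:",V[r,258:292].tolist())
for r in(80,100):print(r,"c250:",V[r,250:300].tolist())
ex=np.array([.9997,.0225,0]);ey=np.array([-.0225,.9997,0]);m=np.array([.6005,.1162,.09])
P=[m+ey*a+[0,0,b] for a,b in((.0073,-.0073),(-.0073,-.0073),(.014,-.0073),(-.014,-.0073),(.014,-.014),(-.014,-.014))]
print(proj(w,P).round(1))
```

```text
1 c228: [130, 129, 124, 127, 126, 129, 122, 110, 107, 108, 109, 109, 110, 106, 110, 109, 107, 106, 111, 110, 108, 108, 107, 108, 101, 109, 152, 170, 201, 198, 198, 186, 144, 139, 139, 137] c276: [140, 138, 139, 142, 139, 138, 158, 198, 200, 199, 200, 199, 200, 200, 188, 149, 115, 108, 104, 107, 107, 107, 108, 109, 110, 109, 108, 108, 106, 105, 107, 109, 107, 108, 122, 124, 120, 124, 124, 123]
4 c228: [134, 128, 128, 129, 126, 128, 126, 123, 109, 110, 112, 110, 110, 109, 107, 100, 107, 108, 108, 109, 111, 111, 111, 110, 107, 142, 201, 200, 199, 201, 202, 200, 186, 142, 140, 139] c276: [155, 153, 155, 153, 155, 154, 171, 202, 201, 202, 206, 202, 200, 201, 189, 140, 112, 112, 111, 111, 113, 115, 109, 109, 109, 111, 111, 112, 108, 110, 109, 109, 114, 121, 121, 123, 121, 122, 123, 123]
6 c228: [130, 127, 128, 131, 129, 124, 125, 126, 119, 111, 108, 107, 110, 104, 102, 96, 99, 96, 101, 96, 97, 95, 97, 103, 110, 138, 192, 194, 195, 192, 196, 191, 179, 158, 193, 192] c276: [192, 193, 196, 194, 194, 195, 195, 193, 192, 194, 195, 192, 197, 196, 177, 122, 106, 108, 108, 98, 96, 98, 96, 96, 98, 
[... 1677 characters left out ...]
169, 155, 151, 142, 132, 121, 110, 105, 96, 126, 185, 191, 189, 189, 187, 185, 185, 183]
80 c250: [193, 192, 194, 191, 191, 193, 192, 190, 181, 193, 190, 193, 192, 190, 191, 191, 191, 189, 190, 189, 190, 191, 190, 187, 189, 185, 186, 186, 185, 186, 186, 188, 185, 186, 184, 186, 183, 159, 129, 158, 196, 195, 195, 194, 195, 197, 194, 196, 195, 195]
100 c250: [194, 196, 195, 194, 195, 196, 191, 186, 172, 192, 194, 196, 192, 192, 192, 190, 191, 191, 188, 191, 190, 192, 191, 191, 188, 187, 186, 185, 184, 186, 184, 184, 185, 185, 188, 189, 180, 151, 124, 155, 190, 193, 194, 192, 192, 193, 192, 193, 194, 193]
[[252.    5.3]
 [289.3   5.4]
 [234.8   5.3]
 [306.4   5.4]
 [236.4  10. ]
 [305.   10.1]]
```

By numbers, the hole spans cols 253–290.5 at row 6 (centre 272) and the pin nose is centred on 272.4. They are aligned within 0.3 mm, so I insert gently.

```bash
python3 -m pendant '[[[0.006,0,0,0,0,0,0],[0.006,0,0,0,0,0,0],[0.006,0,0,0,0,0,0],[0.006,0,0,0,0,0,0],[0,0,0,0,0,0,0]]]'
python3 -m pendant '[[[0.005,0,0,0,0,0,0],[0.005,0,0,0,0,0,0],[0.005,0,0,0,0,0,0],[0,0,0,0,0,0,0],[0,0,0,0,0,0,0]]]'
```

```text
time: 19.75
position: [0.5175, 0.1146, 0.0601]
tool_rot: [1.0, 0.011, 0.001, -0.0]
ft_force: [0.9, 0.7, -3.9]
grip_width: 0.0256
grip_force: 40.0
time: 20.38
position: [0.5313, 0.1149, 0.06]
tool_rot: [1.0, 0.011, -0.0, -0.0]
ft_force: [-0.3, -0.4, -4.1]
grip_width: 0.0256
grip_force: 40.0
```

No contact so far, with the tip about 25 mm in. Continuing.

```bash
python3 -m pendant '[[[0.008,0,0,0,0,0,0],[0.008,0,0,0,0,0,0],[0.008,0,0,0,0,0,0],[0.008,0,0,0,0,0,0],[0,0,0,0,0,0,0]]]'
python3 -m pendant '[[[0.004,0,0,0,0,0,0],[0.004,0,0,0,0,0,0],[0.003,0,0,0,0,0,0],[0,0,0,0,0,0,0],[0,0,0,0,0,0,0]]]'
```

```text
time: 21.0
position: [0.5648, 0.1156, 0.0601]
tool_rot: [1.0, 0.011, 0.001, 0.0]
ft_force: [-0.7, 0.9, -4.1]
grip_width: 0.0261
grip_force: 40.0
time: 21.62
position: [0.5743, 0.1159, 0.0601]
tool_rot: [1.0, 0.011, -0.0, -0.0]
ft_force: [0.0, 0.8, -4.2]
grip_width: 0.0258
grip_force: 40.0
```

```bash
python3 -m pendant '[[[0.003,0,0,0,0,0,0],[0.002,0,0,0,0,0,0],[0,0,0,0,0,0,0],[0,0,0,0,0,0,0],[0,0,0,0,0,0,0]]]'
python3 -m pendant '[[[0.002,0,0,0,0,0,0],[0.002,0,0,0,0,0,0],[0,0,0,0,0,0,0],[0,0,0,0,0,0,0],[0,0,0,0,0,0,0]]]'
```

```text
time: 22.25
position: [0.5795, 0.116, 0.0601]
tool_rot: [1.0, 0.011, -0.0, -0.0]
ft_force: [-1.1, 0.5, -4.4]
grip_width: 0.0256
grip_force: 40.0
time: 22.88
position: [0.5806, 0.1161, 0.0596]
tool_rot: [1.0, 0.011, -0.003, 0.0]
ft_force: [-4.9, -0.5, -0.6]
grip_width: 0.0259
grip_force: 40.0
```

```bash
python3 -m pendant '[[[0.002,0,0,0,0,0,0],[0.002,0,0,0,0,0,0],[0,0,0,0,0,0,0],[0,0,0,0,0,0,0],[0,0,0,0,0,0,0]]]'
python3 - <<'E'
from h import *
o=get_obs();R=Ro.from_quat(o["tool_rot"]).as_matrix();print(o["position"],R.round(4)[2])
w=shot("wrist");pickle.dump(w,open("w11.pkl","wb"));s=shot("scene");e=shot("side");pickle.dump((s,e),open("se11.pkl","wb"))
V=cv2.cvtColor(w["img"],cv2.COLOR_RGB2HSV)[...,2]
print("col262-282 mean by row",[(r,V[r,262:282].mean().round().astype(int)) for r in range(100,250,4)])
print(proj(w,[[.6005,.1162,.108],[.6005,.1162,.09],[.6005,.1162,.101]]).round(1))
E
```

```text
time: 23.5
position: [0.5804, 0.1162, 0.0592]
tool_rot: [1.0, 0.012, -0.007, 0.0]
ft_force: [-11.4, -0.9, 2.2]
grip_width: 0.0258
grip_force: 40.0
[0.58035996 0.11615589 0.05920803] [-1.490e-02  2.000e-04 -9.999e-01]
col262-282 mean by row [(100, np.int64(202)), (104, np.int64(203)), (108, np.int64(202)), (112, np.int64(202)), (116, np.int64(202)), (120, np.int64(203)), (124, np.int64(203)), (128, np.int64(202)), (132, np.int64(203)), (136, np.int64(202)), (140, np.int64(203)), (144, np.int64(202)), (148, np.int64(190)), (152, np.int64(159)), (156, np.int64(141)), (160, np.int64(141)), (164, np.int64(140)), (168, np.int64(104)), (172, np.int64(115)), (176, np.int64(143)), (180, np.int64(146)), (184, np.int64(145)), (188, np.int64(148)), (192, np.int64(144)), (196, np.int64(146)), (200, np.int64(145)), (204, np.int64(144)), (208, np.int64(146)), (212, np.int64(145)), (216, np.int64(148)), (220, np.int64(145)), (224, np.int64(147)), (228, np.int64(148)), (232, np.int64(149)), (236, np.int64(146)), (240, np.int64(144)), (244, np.int64(65)), (248, np.int64(65))]
[[271.  243.3]
 [271.2 229.2]
 [271.  237.4]]
```

Run:
```python
from h import *
w=pickle.load(open("w11.pkl","rb"));w0=pickle.load(open("w10.pkl","rb"))
V=cv2.cvtColor(w["img"],cv2.COLOR_RGB2HSV)
for r in list(range(20,66,3))+[100,150,160,166,170]:print(r,V[r,246:302:2,2].tolist())
```

```text
20 [226, 225, 225, 226, 226, 227, 228, 227, 227, 227, 226, 226, 225, 225, 224, 225, 225, 226, 226, 227, 225, 225, 225, 227, 225, 225, 225, 225]
23 [229, 229, 229, 229, 229, 229, 229, 228, 227, 227, 226, 225, 227, 227, 227, 227, 226, 226, 225, 225, 225, 226, 225, 226, 225, 224, 225, 225]
26 [231, 231, 230, 230, 229, 231, 231, 231, 231, 231, 231, 230, 229, 230, 230, 229, 228, 228, 228, 228, 228, 229, 229, 226, 228, 229, 228, 227]
29 [233, 232, 233, 232, 231, 232, 233, 231, 231, 232, 232, 232, 232, 232, 226, 222, 221, 222, 224, 223, 223, 225, 224, 224, 223, 223, 224, 223]
32 [221, 221, 221, 222, 222, 223, 223, 224, 222, 223, 222, 224, 225, 223, 222, 223, 222, 220, 222, 220, 221, 221, 221, 221, 222, 222, 223, 221]
35 [219, 219, 219, 219, 219, 219, 220, 222, 221, 220, 220, 220, 221, 222, 220, 220, 221, 221, 222, 221, 220, 220, 223, 223, 223, 222, 221, 223]
38 [217, 217, 218, 217, 216, 217, 213, 218, 218, 219, 214, 177, 191, 187, 179, 160, 132, 183, 222, 222, 221, 222, 222, 223, 222, 217, 224, 223]
41 [166, 166, 167, 164, 166, 166, 166, 165, 166, 165, 165, 185, 192, 187, 181, 160, 140, 116
[... 1186 characters left out ...]
8, 207, 207, 208]
100 [212, 213, 213, 214, 215, 214, 190, 206, 205, 205, 204, 202, 204, 204, 201, 197, 199, 198, 201, 200, 200, 142, 215, 215, 215, 216, 215, 215]
150 [195, 193, 196, 193, 193, 194, 194, 204, 204, 204, 205, 142, 144, 141, 141, 137, 136, 139, 139, 138, 139, 120, 132, 131, 135, 136, 132, 135]
160 [95, 97, 94, 94, 95, 96, 101, 132, 144, 142, 141, 140, 142, 144, 141, 139, 139, 138, 139, 141, 137, 109, 94, 96, 94, 98, 92, 100]
166 [102, 100, 101, 99, 96, 127, 135, 131, 144, 142, 137, 140, 143, 145, 144, 138, 139, 139, 139, 137, 138, 125, 108, 102, 99, 103, 99, 101]
170 [96, 99, 96, 97, 97, 96, 98, 96, 95, 96, 101, 97, 98, 96, 96, 97, 98, 98, 93, 97, 97, 99, 98, 97, 99, 96, 98, 98]
```

Run:
```python
from h import *
w=pickle.load(open("w11.pkl","rb"))
t=plane(w,[272,37],.090)[0];b=plane(w,[272,173],.108)[0];print("tip",t,"post back",b,"tip beyond back (want .048)",t[0]-b[0],"mouth->tip",t[0]-.6005)
```

```text
tip [0.67612206 0.11755292 0.09      ] post back [0.62752892 0.11641244 0.108     ] tip beyond back (want .048) 0.04859313544286947 mouth->tip 0.07562205794095145
```

The pin is seated: the nose is 48.6 mm beyond the post's back face (48 wanted). I release, rise and go behind the loop bar.

```bash
python3 -m pendant '[[[0,0,0,0,0,0,0.6],[0,0,0,0,0,0,0.6],[0,0,0,0,0,0,0.6],[0,0,-0.01,0,0,0,0.6],[0,0,-0.03,0,0,0,0.6]]]'
python3 -m pendant '[[[0,0,-0.04,0,0,0,0.6],[-0.02,0,-0.025,0,0,0,0],[-0.05,0,0,0,0,0,0],[-0.05,0,0,0,0,0,0],[-0.03,0,0,0,0,0,0]]]'
python3 - <<'E'
from h import *
s=shot("scene");e=shot("side");w=shot("wrist");pickle.dump((s,e,w),open("se12.pkl","wb"));print(get_obs()["position"])
P=np.array([[.4775,.1145,.136],[.5605,.1155,.086],[.585,.1155,.086]])
for n,c in(("w",w),("e",e),("s",s)):
    print(n,proj(c,P).round(1).tolist())
V=cv2.cvtColor(w["img"],cv2.COLOR_RGB2HSV)[...,2]
u=proj(w,P[0])[0].astype(int)
print([(r,V[r,u[0]-14:u[0]+15:7].tolist()) for r in range(max(0,u[1]-70),min(250,u[1]+60),4)])
E
```

```text
time: 24.28
position: [0.5867, 0.1161, 0.0997]
tool_rot: [1.0, 0.011, -0.002, -0.0]
ft_force: [0.8, 0.4, 0.2]
grip_width: 0.0518
grip_force: 0.0
time: 24.9
position: [0.4351, 0.1129, 0.1658]
tool_rot: [1.0, 0.011, -0.0, -0.0]
ft_force: [-0.1, -0.7, -0.1]
grip_width: 0.0201
grip_force: 0.0
[0.43707538 0.11292682 0.16596119]
w [[270.1, 157.7], [271.9, 19.3], [272.8, -23.8]]
e [[290.5, 234.1], [260.2, 244.4], [251.5, 244.1]]
s [[328.0, 184.5], [328.7, 218.3], [329.3, 225.8]]
[(87, [201, 200, 199, 202, 199]), (91, [214, 215, 214, 216, 216]), (95, [214, 214, 214, 215, 215]), (99, [214, 210, 210, 210, 209]), (103, [217, 217, 219, 218, 219]), (107, [202, 202, 202, 200, 199]), (111, [209, 210, 212, 213, 213]), (115, [209, 209, 208, 207, 209]), (119, [217, 218, 216, 217, 215]), (123, [221, 223, 222, 222, 224]), (127, [214, 215, 217, 217, 217]), (131, [205, 207, 207, 213, 209]), (135, [213, 212, 213, 211, 213]), (139, [207, 210, 212, 211, 210]), (143, [214, 214, 214, 214, 215]), (147, [216, 216, 214, 213, 215]), (151, [217, 217, 218, 218, 218]), (155, [182, 183, 184, 185, 186]), (159, [144, 145, 142, 141, 140]), (163, [179, 181, 179, 177, 178]), (167, [160, 163, 162, 164, 162]), (171, [217, 216, 218, 218, 216]), (175, [214, 212, 215, 215, 217]), (179, [210, 211, 211, 210, 210]), (183, [192, 193, 195, 192, 195]), (187, [207, 207, 206, 205, 202]), (191, [210, 209, 211, 207, 208]), (195, [210, 209, 209, 209, 209]), (199, [201, 199, 196, 196, 196]), (203, [213, 211, 214, 209, 209]), (207, [208, 207, 213, 214, 214]), (211, [208, 207, 205, 207, 203]), (215, [218, 216, 215, 215, 216])]
```

The bar is at row 161 (predicted 158), so the loop is open and where expected. I lower behind it and swing it up along its arc.

```bash
python3 -m pendant '[[[0,0,0.035,0,0,0,0],[0,0,0.035,0,0,0,0],[0.015,0,0,0,0,0,0],[0.01,0,-0.002,0,0,0,0],[0.008,0,-0.008,0,0,0,0]]]'
python3 -m pendant '[[[0.01,0,-0.012,0,0,0,0],[0.01,0,-0.01,0,0,0,0],[0.01,0,-0.008,0,0,0,0],[0.01,0,-0.005,0,0,0,0],[0.01,0,-0.004,0,0,0,0]]]'
python3 -m pendant '[[[0.01,0,-0.002,0,0,0,0],[0.01,0,-0.002,0,0,0,0],[0.008,0,0,0,0,0,0],[0.004,0,0,0,0,0,0],[0,0,0,0,0,0,0]]]'
python3 - <<'E'
from h import *
s=shot("scene");e=shot("side");pickle.dump((s,e),open("se13.pkl","wb"))
ex=np.array([.9997,.0225,0]);ey=np.array([-.0225,.9997,0]);m=np.array([.6005,.1162,.09]);b=m+.058*ex+[0,0,.017]
for n,c in(("e",e),("s",s)):
    V=cv2.cvtColor(c["img"],cv2.COLOR_RGB2HSV)[...,2]
    for d in np.arange(-.012,.0121,.004):
        L=proj(c,[b+d*ex+ey*a for a in(-.02,-.01,.01,.02)]).round().astype(int);print(n,d.round(3),[int(V[y,x]) for x,y in L])
E
```

```text
time: 25.68
position: [0.4674, 0.1136, 0.1058]
tool_rot: [1.0, 0.011, -0.005, 0.0]
ft_force: [-9.7, -0.7, 6.9]
grip_width: 0.0005
grip_force: 4.9
time: 26.3
position: [0.5218, 0.1147, 0.1448]
tool_rot: [1.0, 0.011, 0.001, -0.0]
ft_force: [0.2, -0.1, -0.7]
grip_width: 0.0004
grip_force: 0.0
time: 26.92
position: [0.5526, 0.1154, 0.1478]
tool_rot: [1.0, 0.011, -0.0, 0.0]
ft_force: [-0.1, -0.8, -0.6]
grip_width: 0.0003
grip_force: 0.0
e -0.012 [151, 135, 143, 132]
e -0.008 [152, 117, 137, 107]
e -0.004 [135, 139, 135, 136]
e 0.0 [123, 129, 121, 127]
e 0.004 [102, 113, 132, 112]
e 0.008 [104, 107, 142, 138]
e 0.012 [103, 130, 147, 149]
s -0.012 [104, 89, 117, 114]
s -0.008 [113, 106, 123, 117]
s -0.004 [118, 115, 125, 124]
s 0.0 [115, 114, 118, 120]
s 0.004 [100, 103, 114, 122]
s 0.008 [99, 97, 94, 131]
s 0.012 [95, 88, 80, 142]
```

```bash
python3 -m pendant '[[[0,0,-0.04,0,0,0,0],[-0.03,0,-0.02,0,0,0,0],[-0.045,0,0,0,0,0,0],[-0.04,0,0,0,0,0,0],[0,0,0,0,0,0,0]]]'
python3 - <<'E'
from h import *
w=shot("wrist");pickle.dump(w,open("w14.pkl","wb"));o=get_obs();print(o["position"])
ex=np.array([.9997,.0225,0]);ey=np.array([-.0225,.9997,0]);m=np.array([.6005,.1162,.09]);ez=np.array([0,0,1])
V=cv2.cvtColor(w["img"],cv2.COLOR_RGB2HSV)[...,2]
h=m-.04*ex-.004*ez
print("open bar",proj(w,h-.083*ex+.05*ez),"hinge",proj(w,h),"post front top",proj(w,m+[0,0,.018]),"shut bar",proj(w,m+.058*ex+.017*ez))
for r in range(0,250,5):print(r,V[r,222:326:4].tolist())
E
```

```text
time: 27.65
position: [0.4333, 0.113, 0.2079]
tool_rot: [1.0, 0.012, -0.002, -0.0]
ft_force: [-0.3, 0.0, -0.7]
grip_width: 0.0004
grip_force: 0.0
[0.43640841 0.11293187 0.20840674]
open bar [[272.18091397 150.47524579]] hinge [[272.37960675  32.68893465]] post front top [[272.3541773  -39.79428784]] shut bar [[ 272.40625473 -143.81290924]]
0 [181, 186, 183, 180, 161, 99, 177, 176, 172, 80, 76, 80, 82, 76, 80, 80, 78, 67, 123, 124, 121, 181, 164, 98, 122, 119]
5 [180, 188, 187, 168, 175, 126, 166, 167, 163, 83, 77, 79, 81, 78, 80, 79, 78, 67, 123, 117, 129, 185, 145, 104, 119, 121]
10 [171, 188, 186, 183, 186, 148, 87, 95, 105, 80, 78, 77, 80, 82, 78, 75, 77, 65, 120, 124, 171, 175, 119, 118, 122, 121]
15 [177, 194, 191, 187, 175, 168, 105, 103, 150, 79, 77, 78, 77, 80, 76, 78, 78, 60, 122, 122, 185, 157, 101, 125, 123, 124]
20 [190, 186, 180, 180, 172, 181, 136, 162, 178, 77, 77, 78, 82, 79, 80, 74, 78, 62, 121, 93, 185, 134, 122, 124, 122, 121]
25 [170, 197, 187, 189, 189, 183, 157, 107, 186, 80, 78, 81, 80, 81, 80, 76, 80, 58, 127, 101, 170, 102, 124, 123, 124, 120]
30 [182, 196, 1
[... 5144 characters left out ...]
, 207, 206, 205, 204, 205, 207, 204, 200]
225 [187, 186, 186, 187, 184, 188, 187, 188, 194, 202, 204, 205, 204, 208, 207, 209, 210, 206, 207, 209, 206, 208, 207, 209, 209, 211]
230 [199, 200, 197, 198, 195, 191, 190, 193, 189, 191, 187, 184, 184, 186, 193, 191, 198, 200, 199, 198, 200, 200, 201, 200, 201, 201]
235 [187, 187, 186, 184, 182, 184, 182, 184, 182, 180, 183, 179, 182, 179, 178, 177, 175, 176, 178, 177, 194, 193, 196, 194, 197, 199]
240 [191, 191, 192, 191, 190, 190, 187, 190, 189, 189, 190, 189, 190, 190, 192, 191, 190, 190, 191, 190, 190, 187, 189, 194, 196, 208]
245 [34, 28, 24, 33, 26, 29, 27, 28, 194, 183, 197, 194, 195, 193, 194, 194, 179, 178, 59, 27, 31, 31, 30, 29, 35, 32]
```

The bar has gone from its open place and the head is still at the post. I check the shut loop from above.

```bash
python3 -m pendant '[[[0.045,0,-0.03,0,0,0,0],[0.045,0,-0.03,0,0,0,0],[0.02,0,0,0,0,0,0],[0,0,0,0,0,0,0],[0,0,0,0,0,0,0]]]'
python3 - <<'E'
from h import *
w=shot("wrist");pickle.dump(w,open("w15.pkl","wb"));o=get_obs();print(o["position"])
ex=np.array([.9997,.0225,0]);ey=np.array([-.0225,.9997,0]);m=np.array([.6005,.1162,.09]);ez=np.array([0,0,1])
V=cv2.cvtColor(w["img"],cv2.COLOR_RGB2HSV)[...,2];f=lambda X:proj(w,X).round(0)[0].tolist()
h=m-.04*ex-.004*ez
print("hinge",f(h),"shoulder",f(m+.011*ez),"post top front/back",f(m+.018*ez),f(m+.028*ex+.018*ez),"tip",f(m+.076*ex+.007*ez))
for th in(0,.1,.2,.3,.5):
    c=.1+th;q=h+.098*(np.cos(c+.0+.012)*ex+np.sin(c+.012)*ez);print("bar",th,f(q),[f(q+a*ey) for a in(-.026,.026)])
for r in range(0,190,4):print(r,V[r,234:314:4].tolist())
E
```

```text
time: 28.32
position: [0.5466, 0.1153, 0.2672]
tool_rot: [1.0, 0.011, -0.001, -0.0]
ft_force: [-0.9, -0.6, 0.1]
grip_width: 0.0007
grip_force: 0.0
[0.54633528 0.11533931 0.26734267]
hinge [272.0, 172.0] shoulder [272.0, 131.0] post top front/back [272.0, 131.0] [272.0, 99.0] tip [272.0, 42.0]
bar 0 [272.0, 64.0] [[301.0, 64.0], [243.0, 64.0]]
bar 0.1 [272.0, 65.0] [[302.0, 65.0], [242.0, 65.0]]
bar 0.2 [272.0, 67.0] [[303.0, 67.0], [241.0, 67.0]]
bar 0.3 [272.0, 70.0] [[304.0, 70.0], [240.0, 70.0]]
bar 0.5 [272.0, 80.0] [[305.0, 80.0], [239.0, 80.0]]
0 [202, 203, 201, 202, 203, 203, 202, 204, 203, 204, 205, 207, 204, 206, 205, 204, 203, 203, 204, 194]
4 [207, 207, 207, 206, 206, 206, 206, 205, 205, 208, 205, 203, 205, 205, 205, 203, 192, 187, 186, 185]
8 [209, 209, 210, 208, 207, 206, 208, 210, 204, 205, 206, 205, 206, 186, 189, 185, 184, 186, 185, 186]
12 [206, 206, 203, 205, 205, 206, 203, 205, 201, 201, 188, 182, 184, 183, 185, 186, 185, 187, 186, 187]
16 [201, 198, 200, 198, 195, 197, 183, 187, 186, 187, 186, 188, 189, 189, 188, 189, 191, 188, 190, 189]
20 [187, 185, 182, 183, 18
[... 3668 characters left out ...]
24]
164 [184, 194, 191, 177, 176, 110, 188, 83, 83, 86, 84, 80, 80, 62, 121, 201, 147, 124, 122, 121]
168 [196, 190, 135, 84, 186, 121, 148, 85, 81, 83, 83, 85, 81, 65, 104, 187, 111, 124, 127, 124]
172 [197, 193, 78, 80, 187, 162, 161, 87, 81, 83, 83, 81, 81, 69, 112, 171, 194, 192, 191, 191]
176 [197, 192, 185, 83, 117, 176, 175, 84, 81, 83, 81, 80, 82, 71, 122, 120, 189, 193, 191, 193]
180 [208, 186, 182, 184, 184, 181, 185, 82, 83, 87, 82, 82, 82, 114, 183, 180, 182, 183, 186, 183]
184 [201, 204, 206, 205, 204, 203, 207, 173, 173, 177, 147, 143, 145, 199, 200, 198, 198, 193, 196, 194]
188 [200, 201, 203, 201, 202, 201, 198, 199, 198, 200, 198, 196, 198, 200, 197, 194, 206, 209, 209, 211]
```

Loop shut: the bar is at rows 62–72, cols 242–304, ahead of the post (predicted row 65, ±30 cols). The head's front is at the post face (row 132, predicted 131). The arm is clear, so I hand in.

```bash
python3 -c "
from rig import hand_in
print(hand_in())"
```

```text
the job is handed in; nothing more can be done
None
```

The job is handed in after 28 s; the judge gave no verdict. By my image measurements, the strap was flat, the pin fully in with its head against the post, and the loop shut around the post; the arm was clear of everything, and its path stayed clear of the mill and bottle, though I did not look at either again afterwards.

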